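# Set out support pods by height

## Task

Stand the panel-support pods centred on the four ringed marks of the aluminium rail in order of height, the tallest on the mark next to the red stop and the shortest on the mark at the far end by the grey stop. The square pod comes in two halves and counts as the tallest: put its base half on the mark, orange key upwards, and its top half on that with the slot fully down over the key. Leave everything upright and let go, and do not disturb the yellow knob and the brass nut that lie among the pods.

Things in the scene. Friction and masses are not known exactly. Their poses are not given: they have to be found in the camera images.
- short_pod_c (a point): Shortest pod: white upright cylinder, 40 mm diameter, 28 mm high, with a dark rubber pad on top. Point at its centre, half-way up (14 mm); z up.
- middle_pod_c (a point): Middle pod: blue upright cylinder, 48 mm diameter, 46 mm high, dark rubber pad on top. Point at its centre, half-way up (23 mm); z up.
- tall_pod_c (a point): Tall pod: green upright cylinder, 56 mm diameter, 64 mm high, dark rubber pad on top. Point at its centre, half-way up (32 mm); z up.
- base_half_c (a point): Base half of the square pod: aluminium block 50 x 50 mm, 44 mm high, with an orange key bar on its flat top, 14 mm wide along x, 44 mm long along y, standing 10 mm above the top. Point at the centre of the block, half-way up (22 mm, key not counted); y runs along the key, x across it, z up.
- top_half_c (a point): Top half of the square pod: aluminium block 50 x 50 mm, 44 mm high, with a through slot in its underside, 20 mm wide along x, 12 mm deep, open at both y ends; its top is dark rubber with an orange stripe along the slot. Stands slot down. Point at its centre, half-way up (22 mm); y runs along the slot, x across it, z up. Fully down on the base half, this point is 44 mm above the base half's point; either way round (turned half a turn) fits.
- rail: Fixed flat aluminium rail lying on the table, 80 mm (x) by 420 mm (y), 6 mm thick; origin at the centre of its underside, y along its length. Four black ring marks (68 mm diameter) on its top, on the centre line, at y = -135, -45, +45 and +135 mm.
- red_stop: Red stop bar, fixed across one end of the rail, 70 x 20 mm, 24 mm high; origin at the centre of its underside, on the rail's top, 196 mm from the rail's centre, at its +y or its -y end. A like grey stop is on the other end. The mark next to it (61 mm away) is for the tallest.
- star_knob: Small yellow and black clamp knob, 32 mm diameter at most, 24 mm high, loose bystander; origin at the centre of its underside.
- brass_nut: Brass thumb nut, 24 mm diameter, 16 mm high, loose bystander; origin at the centre of its underside.
Mind the look-alikes: they are no part of the job. Of the things shaped like the part that bears tall_pod_c, the green one is meant. Leave any brown look-alike of the part that bears top_half_c alone.

How it is judged:
By the outcome, as a careful person would: the job done as asked, in the order asked, and still so for the second after the job is handed in, with the robot touching nothing.
It also fails if it takes over 128 s, if anything falls off the work surface, if the arm or the gripper's body presses on something with over 40 N, if the wrist force passes 120 N, or if a joint passes its speed limit or range.

## Robot

A 6-joint arm with a two-finger parallel gripper is mounted at the origin on the work surface. World frame = base frame: x ahead of the robot, y to its left, z up, the work surface at z = 0. Lengths are in m, angles in rad, forces in N, time in s.
With the tool pointing down it reaches from about 0.225 to 0.875 m from the base axis. Payload 3.4 kg.
Tool frame: the origin (TCP) lies at the centre of the arm's flange, where the gripper is bolted on; the fingertips stand manip.tcp_to_tips ahead of it and the grasp point (between the pads) lies 155 mm ahead of it (manip.tcp_to_tips is the distance from the TCP to the fingertips, in m); z points along the fingers, y is the line along which they close (so a half turn about z gives the same grasp; the last joint's range is limited). The gripper opens to 85 mm and grips with 20 to 120 N. Pads are 22 mm wide; open, the fingers measure 114 mm over their backs; the gripper's body (76 mm by 85 mm) begins 54 mm behind the grasp point. The pads swing forward as they close: fully open they stand 13 mm farther back than shut.
Start: joints at [-1.247, 0.276, 1.505, -0, 1.361, -0.121], TCP at [0.247, -0.519, 0.405] pointing down, gripper open.
Joint ranges: [-2.89, 2.89], [-0.75, 2.08], [0.22, 2.7], [-1.18, 4.32], [0.11, 2.71], [-2.7, 2.7]. Speed limits (rad/s): [2.57, 2.57, 3.14, 3.14, 3.14, 3.14].

## Interface

Orientations are given as a unit quaternion [w, x, y, z].
In Python, from rig import sensors, imaging, manip gives the robot as it stands. The module is installed in compiled form; this text tells all that it offers.
- The arm moves only by the tool jog_arm, never from a script. Its argument "plan" is a list of rows, each an object of numbers: "dx", "dy", "dz": the shift along the tool's x, y, z in mm; "ax", "ay", "az": the turn, a rotation vector about the tool's x, y, z in units of 6 degrees (1.0 is 6 degrees); "grip": the closure, from 0 (fully open) to 1 (shut). A call has 1 to 20 rows; each row shifts and turns the commanded pose from where the row before left it, along the tool's axes as they then stand; what a row does not reach is not made up. A row lasts 1/12 s, in which the tool goes at most 41.7 mm and 7.16 degrees, less where a joint would pass 70% of its speed; a pose out of reach is approached as far as the arm can. A call is refused whole if a number of a shift passes 41.7 or a number of a turn 1, either way. A call with a gripper value outside its range is refused whole. The fingers move at their own pace and stop on an object; "grip_force" is the grip in N (left out, the last holds). Time passes only in rows, so rows that do not move let the fingers close. It gives the time, the measured TCP pose, the force, the opening and the grip force at its end, in the units of the state.
- sensors.get_state(): the state, without advancing time (a new reading comes with each control period).
- imaging.get_image(name): name is "scene" or "top" or "wrist"; returns a dict with "image" (420x560x3 uint8, red, green, blue), "K" (3x3 intrinsics, pixels), "extrinsics" (4x4, takes a point from world to camera coordinates). Camera axes: x right, y up, looking along -z (the intrinsics and any distortion apply to the point x, -y, -z); pixel columns grow to the right and rows downward; lengths in m; the calibration is good to about 2 mm. A picture is of the moment at which its call begins. There is no depth.
- manip.sign_off(): hands the job in; it is judged then, once.
The state is a dict: "clock": time; "qpos": joint angles; "qd": joint speeds; "effort": joint torques, N m; "position": TCP position; "ee_rot": TCP orientation; "contact_force": force on the tool from outside, world axes, zero at the start; "moment": the same for the moment, N m; "width": finger opening in m; "gripper_force": force on a finger pad.
Only numpy, scipy, OpenCV 4.12 (cv2) and the standard library are available. Lean on these libraries where they do the work, as an engineer would, in place of code of your own. Each camera call takes 0.05 s, during which the arm holds its last target. There are 200 camera calls.

## Working session

There is one attempt and no reset: what is moved stays moved. The work goes in short steps, Python scripts to look and compute and a tool call to move; the robot and the scene stay as the last step left them, time stands still between calls to the robot, and variables do not carry over. Pictures are saved under pics/ and viewed, at most 14 in all, crops included, and the job is handed in when it is done.

Besides the shell and the picture viewer there is one more tool, called as name(argument=value, ...) on one line, values as JSON. jog_arm: Moves the arm, as the interface text tells. Its arguments: {"type":"object","properties":{"plan":{"type":"array"},"grip_force":{"type":"number"}},"required":["plan"]}

```bash
mkdir -p pics; cat > h.py <<'E'
import numpy as np, cv2
from rig import sensors, imaging, manip
def grab(n,fn=None):
    d=imaging.get_image(n)
    if fn: cv2.imwrite('pics/'+fn,d['image'][:,:,::-1])
    return d
def ray(d,u,v):
    K=np.array(d['K']);E=np.array(d['extrinsics'])
    p=np.linalg.inv(K)@[u,v,1]; c=np.array([p[0],-p[1],-p[2]])
    R=E[:3,:3]; return -R.T@E[:3,3], R.T@c
def onz(d,u,v,z):
    o,r=ray(d,u,v); return o+r*(z-o[2])/r[2]
E
python3 - <<'E'
from h import *
for n in('top','scene'):
    d=grab(n,n+'1.png'); print(n,d.keys(),np.round(d['K'],1).tolist(),np.round(d['extrinsics'],3).tolist())
print(sensors.get_state(),manip.tcp_to_tips)
E
```

```text
top dict_keys(['image', 'K', 'extrinsics']) [[446.1, 0.0, 283.8], [0.0, 446.1, 203.1], [0.0, 0.0, 1.0]] [[-0.025, -1.0, -0.011, 0.009], [0.996, -0.026, 0.088, -0.512], [-0.089, -0.009, 0.996, -1.018], [0.0, 0.0, 0.0, 1.0]]
scene dict_keys(['image', 'K', 'extrinsics']) [[388.3, 0.0, 280.1], [0.0, 388.3, 216.1], [0.0, 0.0, 1.0]] [[0.075, 0.997, -0.016, -0.058], [-0.721, 0.065, 0.69, 0.303], [0.689, -0.04, 0.724, -1.194], [0.0, 0.0, 0.0, 1.0]]
{'clock': 0.1, 'qpos': array([-1.24698243e+00,  2.76479716e-01,  1.50600795e+00, -2.39464584e-05,
        1.36070060e+00, -1.20980913e-01]), 'qd': array([ 0.00030363, -0.00153037, -0.00345447, -0.00094641,  0.00109132,
        0.00071391]), 'effort': array([ 1.83246433e-03, -4.17699444e+01, -2.46404976e+01, -1.01026803e-04,
        5.80021981e-03,  2.96534019e-06]), 'position': array([ 0.24734304, -0.51885862,  0.4039551 ]), 'ee_rot': array([-7.92523045e-04,  9.75370597e-01,  2.20570990e-01, -9.24200285e-05]), 'contact_force': array([ 0.51799563,  0.07515656, -0.531831  ]), 'moment': array([-0.00587666, -0.01396704, -0.00930272]), 'gripper_force': 0.0, 'width': 0.08524552843360653} 0.1734
```

View pics/top1.png

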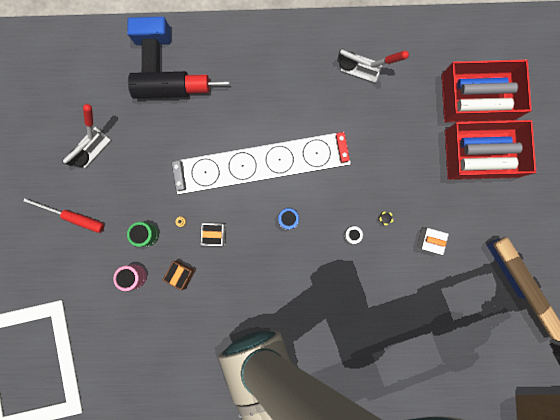

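View pics/scene1.png

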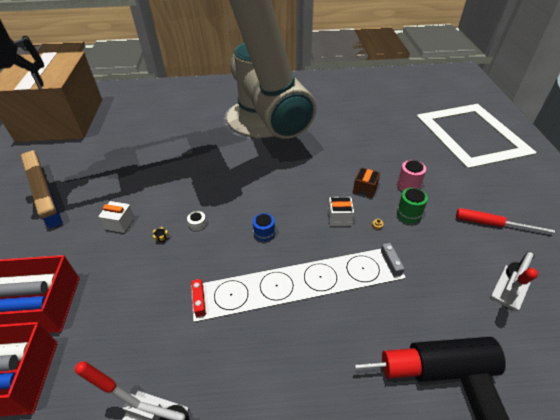

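The top view shows the rail with the red stop at (343,148) and the grey stop at (178,175). There are two pairs of look-alikes:
- **Tall pod:** green (141,234) or pink (128,278). Green is the one meant.
- **Top half:** white-sided with dark top and orange stripe (212,235), or brown (179,274). I want the aluminium one at (212,235).

The base half is at (434,241), blue at (288,218) and white at (354,235). I'll confirm these in an enlarged crop.

```bash
python3 - <<'E'
from h import *
d=grab('top'); im=d['image'];c=im[125:300,100:460,::-1]
cv2.imwrite('pics/crop1.png',cv2.resize(c,None,fx=2.2,fy=2.2,interpolation=cv2.INTER_CUBIC))
hsv=cv2.cvtColor(im,cv2.COLOR_RGB2HSV)
def blob(lo,hi,box,mn=15):
    x0,y0,x1,y1=box
    m=cv2.inRange(hsv,np.array(lo),np.array(hi)); k=np.zeros_like(m);k[y0:y1,x0:x1]=m[y0:y1,x0:x1]
    cs,_=cv2.findContours(k,cv2.RETR_EXTERNAL,cv2.CHAIN_APPROX_NONE)
    return [c for c in cs if cv2.contourArea(c)>mn]
def rep(n,cs,z):
    for c in cs:
        (u,v),s,a=cv2.minAreaRect(c); (cu,cv_),r=cv2.minEnclosingCircle(c)
        print(n,'rect',np.round([u,v,*s,a],1),'circ',np.round([cu,cv_,r],1),'xy',np.round(onz(d,u,v,z)[:2],4))
        b=[onz(d,*p,z)[:2] for p in cv2.boxPoints(((u,v),s,a))]; e=max([b[1]-b[0],b[2]-b[1]],key=np.linalg.norm)
        print('   long',np.round(np.linalg.norm(e),3),'ang',np.round(np.degrees(np.arctan2(e[1],e[0])),1))
# dark pads
for n,(u,v),z in [('green',(141,234),.064),('blue',(288,218),.046),('white',(354,235),.028)]:
    rep(n+' pad',blob((0,0,0),(180,255,45),(u-14,v-14,u+14,v+14)),z)
rep('green',blob((40,100,40),(85,255,255),(120,215,165,255)),.064)
rep('blue',blob((95,120,60),(125,255,255),(270,200,305,235)),.046)
rep('white',blob((0,0,150),(180,60,255),(340,220,370,250)),.028)
rep('base blk',blob((0,0,150),(180,60,255),(412,220,460,265)),.044)
rep('base key',blob((5,120,120),(22,255,255),(412,220,460,265)),.054)
rep('top stripe',blob((5,120,120),(22,255,255),(195,220,230,250)),.044)
rep('rail',blob((0,0,150),(180,60,255),(165,120,360,200),500),.006)
rep('red',blob((0,150,100),(5,255,255),(330,125,355,170)),.03)
rep('nut',blob((15,120,100),(30,255,255),(170,212,190,232)),.01)
rep('knob',blob((20,120,100),(35,255,255),(375,205,400,232),3),.02)
# ring marks: centre dots
g=cv2.cvtColor(im,cv2.COLOR_RGB2GRAY)
m=cv2.inRange(g,0,120);cs,_=cv2.findContours(m[130:195,175:350],cv2.RETR_LIST,cv2.CHAIN_APPROX_NONE)
for c in cs:
    if 400<cv2.contourArea(c)<900:
        e=cv2.fitEllipse(c);u,v=e[0][0]+175,e[0][1]+130;print('ring',np.round([u,v,*e[1]],1),np.round(onz(d,u,v,.006)[:2],4))
E
```

```text
white pad rect [354.5 234.5   9.    9.   90. ] circ [353.9 234.3   5.1] xy [ 0.4349 -0.1652]
   long 0.021 ang -91.5
green rect [141. 234.  24.  28.  90.] circ [141.  232.7  14.6] xy [0.4475 0.3162]
   long 0.063 ang -91.5
blue rect [288. 218.  20.  20.  90.] circ [288.2 218.1  10.5] xy [ 0.4759 -0.013 ]
   long 0.046 ang -91.5
white rect [354.  234.5  17.   16.   90. ] circ [353.9 234.5   9. ] xy [ 0.435 -0.164]
   long 0.039 ang 177.7
base blk rect [434.9 241.   22.6  22.8  14. ] circ [435.  241.   15.3] xy [ 0.4155 -0.3436]
   long 0.052 ang -16.9
base key rect [436.1 241.   19.6   5.5  15.9] circ [436.3 240.4   9.9] xy [ 0.4154 -0.3429]
   long 0.043 ang -107.5
top stripe rect [212. 234.   6.  18.  90.] circ [211.9 234.    9.4] xy [0.444  0.1608]
   long 0.041 ang -91.5
rail rect [260.7 162.3  33.7 176.4  80.2] circ [261.  163.5  89. ] xy [0.613  0.0487]
   long 0.423 ang -81.6
red rect [342.4 146.6  29.2   8.4  79.4] circ [342.5 146.6  14.6] xy [ 0.6406 -0.1445]
   long 0.069 ang -171.7
nut rect [180.  221.5   9.   10.   90. ] circ [180.1 221.3   5.2] xy [0.4761 0.2419]
   long 0.024 ang -91.5
knob rect [379.9 218.8   3.1   1.8  63.4] circ [380.5 218.5   1.6] xy [ 0.47   -0.2267]
   long 0.007 ang -155.8
```

View pics/crop1.png

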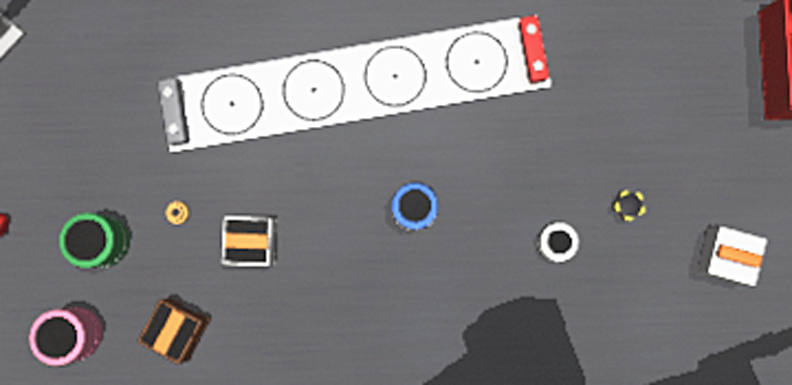

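The crop confirms it: green pod (88,240), aluminium top half (248,240) and base half (740,256) are the ones meant, and pink and brown stay where they are. Next I'll work out the marks and the first move.

```bash
cat >> h.py <<'E'
from scipy.spatial.transform import Rotation as Rn
def go(x,y,zg,psi):
    """print tool-frame shift (after an in-place turn) to bring the grasp point to x,y,zg with tool y at heading psi deg"""
    s=sensors.get_state(); q=s['ee_rot']; R=Rn.from_quat([q[1],q[2],q[3],q[0]])
    p=np.radians(psi); T=Rn.from_matrix(np.array([[-np.sin(p),np.cos(p),0],[np.cos(p),np.sin(p),0],[0,0,-1]]).T*1.0)
    yy=np.array([np.cos(p),np.sin(p),0]); zz=np.array([0,0,-1.]); T=Rn.from_matrix(np.c_[np.cross(yy,zz),yy,zz])
    turn=np.degrees((R.inv()*T).as_rotvec())/6
    t=np.array([x,y,zg+.155])
    print('turn',np.round(turn,2),'shift after turn',np.round(T.inv().apply(t-s['position'])*1e3,1),'t',round(s['clock'],2),'pos',np.round(s['position'],4),'w',round(s['width'],4),'F',np.round(s['contact_force'],1))
E
python3 - <<'E'
from h import *
d=grab('top')
P=[]
for u,v in [(233,103),(314,89.5),(396,76),(477,61.5)]:
    p=onz(d,u/2.2+100-.3,v/2.2+125-.3,.006)[:2];P.append(p)
P=np.array(P);print(np.round(P,4)); c=P.mean(0); e=P[0]-P[3]; e/=np.linalg.norm(e)
print('c',c,'ang',np.degrees(np.arctan2(e[1],e[0])),'spacing',np.linalg.norm(np.diff(P,axis=0),axis=1))
go(.4155,-.343,.14,-17.5)
E
```

```text
[[ 0.5943  0.181 ]
 [ 0.6068  0.0926]
 [ 0.6192  0.0032]
 [ 0.6328 -0.0853]]
c [0.61329704 0.04786405] ang 98.22501090669415 spacing [0.08920547 0.09033546 0.08951488]
turn [-0.01 -0.01 -7.84] shift after turn [218.4 107.4 109.2] t 0.2 pos [ 0.2474 -0.519   0.4042] w 0.0857 F [ 0.7 -0.6 -0.1]
```

jog_arm(plan=[{"az": -0.98},{"az": -0.98},{"az": -0.98},{"az": -0.98},{"az": -0.98},{"az": -0.98},{"az": -0.98},{"az": -0.98},{"dx": 24,"dy": 12,"dz": 12},{"dx": 24,"dy": 12,"dz": 12},{"dx": 24,"dy": 12,"dz": 12},{"dx": 24,"dy": 12,"dz": 12},{"dx": 24,"dy": 12,"dz": 12},{"dx": 24,"dy": 12,"dz": 12},{"dx": 24,"dy": 12,"dz": 12},{"dx": 24,"dy": 12,"dz": 12},{"dx": 24,"dy": 11,"dz": 12},{},{},{}], grip_force=40)

```text
$.plan[0]: bad value
```

```bash
python3 - <<'E'
from h import *
go(.4155,-.343,.14,-17.5)
d=grab('wrist','w1.png')
for n,p in [('key',(.4155,-.343,.054)),('grasp',(.4155,-.343,.14))]:
    E=d['extrinsics'];c=E[:3,:3]@p+E[:3,3]; q=d['K']@[c[0],-c[1],-c[2]];print(n,q[:2]/q[2])
E
```

```text
turn [-0.01 -0.01 -7.84] shift after turn [218.4 107.4 109.2] t 0.2 pos [ 0.2474 -0.519   0.4042] w 0.0857 F [ 0.7 -0.6 -0.1]
key [167.85760974 -92.3633318 ]
grasp [ 115.97640966 -183.08886014]
```

View pics/w1.png

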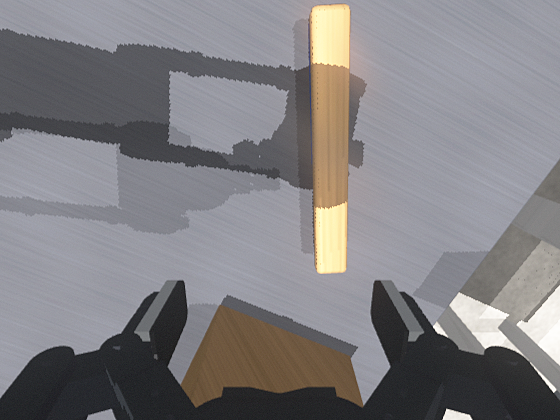

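The move was refused, probably because each row needs every key. The picture shows the start pose, with the hammer handle at (330,140). I'll retry with full rows.

jog_arm(plan=[{"dx": 0,"dy": 0,"dz": 0,"ax": 0,"ay": 0,"az": -0.98,"grip": 0},{"dx": 0,"dy": 0,"dz": 0,"ax": 0,"ay": 0,"az": -0.98,"grip": 0},{"dx": 0,"dy": 0,"dz": 0,"ax": 0,"ay": 0,"az": -0.98,"grip": 0},{"dx": 0,"dy": 0,"dz": 0,"ax": 0,"ay": 0,"az": -0.98,"grip": 0},{"dx": 0,"dy": 0,"dz": 0,"ax": 0,"ay": 0,"az": -0.98,"grip": 0},{"dx": 0,"dy": 0,"dz": 0,"ax": 0,"ay": 0,"az": -0.98,"grip": 0},{"dx": 0,"dy": 0,"dz": 0,"ax": 0,"ay": 0,"az": -0.98,"grip": 0},{"dx": 0,"dy": 0,"dz": 0,"ax": 0,"ay": 0,"az": -0.98,"grip": 0},{"dx": 24,"dy": 12,"dz": 12,"ax": 0,"ay": 0,"az": 0,"grip": 0},{"dx": 24,"dy": 12,"dz": 12,"ax": 0,"ay": 0,"az": 0,"grip": 0},{"dx": 24,"dy": 12,"dz": 12,"ax": 0,"ay": 0,"az": 0,"grip": 0},{"dx": 24,"dy": 12,"dz": 12,"ax": 0,"ay": 0,"az": 0,"grip": 0},{"dx": 24,"dy": 12,"dz": 12,"ax": 0,"ay": 0,"az": 0,"grip": 0},{"dx": 24,"dy": 12,"dz": 12,"ax": 0,"ay": 0,"az": 0,"grip": 0},{"dx": 24,"dy": 12,"dz": 12,"ax": 0,"ay": 0,"az": 0,"grip": 0},{"dx": 24,"dy": 12,"dz": 12,"ax": 0,"ay": 0,"az": 0,"grip": 0},{"dx": 24,"dy": 11,"dz": 12,"ax": 0,"ay": 0,"az": 0,"grip": 0},{"dx": 0,"dy": 0,"dz": 0,"ax": 0,"ay": 0,"az": 0,"grip": 0}], grip_force=40)

```text
clock: 1.75
position: [0.4158, -0.3414, 0.2943]
ee_rot: [-0.003, 0.805, 0.593, 0.001]
contact_force: [-0.5, 0.3, -0.6]
width: 0.0853
gripper_force: 0.0
```

```bash
python3 - <<'E'
from h import *
go(.4155,-.343,.14,-17.5)
d=grab('wrist','w2.png')
for n,p in [('key',(.4155,-.343,.054)),('grasp',(.4155,-.343,.14))]:
    E=d['extrinsics'];c=E[:3,:3]@p+E[:3,3]; q=d['K']@[c[0],-c[1],-c[2]];print(n,q[:2]/q[2])
E
```

```text
turn [-0.03 -0.05  0.04] shift after turn [-1.6  0.2 -0.7] t 1.75 pos [ 0.4158 -0.3414  0.2943] w 0.0853 F [-0.5  0.3 -0.6]
key [280.22583019 234.18999332]
grasp [280.56083057 307.53208903]
```

View pics/w2.png

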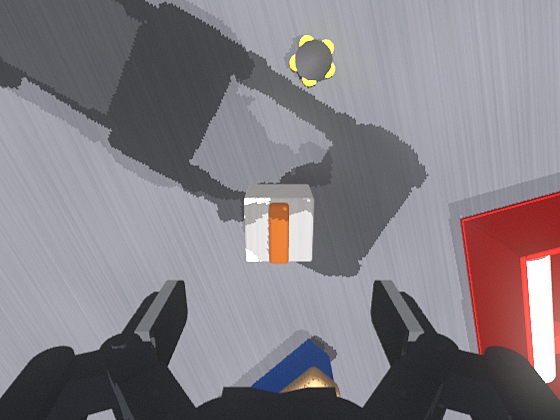

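The wrist view shows the base half with its key at (279,233), where the estimate put it (280,234), and square to the fingers. I'll descend, grip and lift.

jog_arm(plan=[{"dx": -1,"dy": 0,"dz": 29,"ax": 0,"ay": 0,"az": 0,"grip": 0},{"dx": -1,"dy": 0,"dz": 29,"ax": 0,"ay": 0,"az": 0,"grip": 0},{"dx": 0,"dy": 0,"dz": 29,"ax": 0,"ay": 0,"az": 0,"grip": 0},{"dx": 0,"dy": 0,"dz": 20,"ax": 0,"ay": 0,"az": 0,"grip": 0},{"dx": 0,"dy": 0,"dz": 8,"ax": 0,"ay": 0,"az": 0,"grip": 0},{"dx": 0,"dy": 0,"dz": 0,"ax": 0,"ay": 0,"az": 0,"grip": 0.6},{"dx": 0,"dy": 0,"dz": 0,"ax": 0,"ay": 0,"az": 0,"grip": 1},{"dx": 0,"dy": 0,"dz": 0,"ax": 0,"ay": 0,"az": 0,"grip": 1},{"dx": 0,"dy": 0,"dz": 0,"ax": 0,"ay": 0,"az": 0,"grip": 1},{"dx": 0,"dy": 0,"dz": 0,"ax": 0,"ay": 0,"az": 0,"grip": 1},{"dx": 0,"dy": 0,"dz": 0,"ax": 0,"ay": 0,"az": 0,"grip": 1},{"dx": 0,"dy": 0,"dz": 0,"ax": 0,"ay": 0,"az": 0,"grip": 1},{"dx": 0,"dy": 0,"dz": 0,"ax": 0,"ay": 0,"az": 0,"grip": 1}], grip_force=40)

```text
clock: 2.88
position: [0.414, -0.3478, 0.1834]
ee_rot: [0.002, 0.806, 0.592, -0.0]
contact_force: [-0.8, -1.5, 6.4]
width: 0.0494
gripper_force: 44.1
```

```bash
python3 - <<'E'
from h import *
go(.4155,-.343,.024,-17.5)
E
```

```text
turn [0.02 0.02 0.01] shift after turn [ 5.  -0.   4.4] t 2.88 pos [ 0.414  -0.3478  0.1834] w 0.0494 F [-0.8 -1.5  6.4]
```

jog_arm(plan=[{"dx": 0,"dy": 0,"dz": -10,"ax": 0,"ay": 0,"az": 0,"grip": 1},{"dx": 0,"dy": 0,"dz": -25,"ax": 0,"ay": 0,"az": 0,"grip": 1},{"dx": 0,"dy": 0,"dz": -30,"ax": 0,"ay": 0,"az": 0,"grip": 1},{"dx": 0,"dy": 0,"dz": -25,"ax": 0,"ay": 0,"az": 0,"grip": 1},{"dx": 0,"dy": 0,"dz": -10,"ax": 0,"ay": 0,"az": 0,"grip": 1},{"dx": 0,"dy": 0,"dz": 0,"ax": 0,"ay": 0,"az": 0,"grip": 1},{"dx": 0,"dy": 0,"dz": 0,"ax": 0,"ay": 0,"az": 0,"grip": 1},{"dx": 0,"dy": 0,"dz": 0,"ax": 0,"ay": 0,"az": 0,"grip": 1}], grip_force=60)

```text
clock: 3.55
position: [0.4132, -0.3464, 0.2802]
ee_rot: [-0.002, 0.806, 0.592, -0.0]
contact_force: [-0.3, 0.0, -3.0]
width: 0.0493
gripper_force: 63.8
```

```bash
cat >> h.py <<'E'
def toolpt(d,u,v,dz):
    """ray hit at height dz above the grasp point, in tool x,y (mm) from the grasp point"""
    s=sensors.get_state(); q=s['ee_rot']; R=Rn.from_quat([q[1],q[2],q[3],q[0]])
    g=s['position']+R.apply([0,0,.155]); return R.inv().apply(onz(d,u,v,g[2]+dz)-g)*1e3
def orange(d,box):
    x0,y0,x1,y1=box; h=cv2.cvtColor(d['image'],cv2.COLOR_RGB2HSV)
    m=cv2.inRange(h,np.array((5,120,90)),np.array((22,255,255)));k=np.zeros_like(m);k[y0:y1,x0:x1]=m[y0:y1,x0:x1]
    c=max(cv2.findContours(k,cv2.RETR_EXTERNAL,cv2.CHAIN_APPROX_NONE)[0],key=cv2.contourArea)
    return cv2.minAreaRect(c)
E
python3 - <<'E'
from h import *
d=grab('wrist','w3.png')
r=orange(d,(180,200,380,420));print(r)
for p in cv2.boxPoints(r): print(p,np.round(toolpt(d,*p,.0256),1))
go(.6328,-.0853,.10,8.2)
E
```

```text
((279.0, 322.5), (109.0, 38.0), 90.0)
[260. 268.] [ 30.7  -6.5 -25.5]
[298. 268.] [ 30.7   6.5 -25.6]
[298. 377.] [-16.7   7.4 -25.7]
[260. 377.] [-16.8  -7.4 -25.6]
turn [-0.03 -0.03 -4.28] shift after turn [227.1 254.6  24.9] t 3.6 pos [ 0.4131 -0.3464  0.2799] w 0.0496 F [ 0.2  0.4 -3.7]
```

View pics/w3.png

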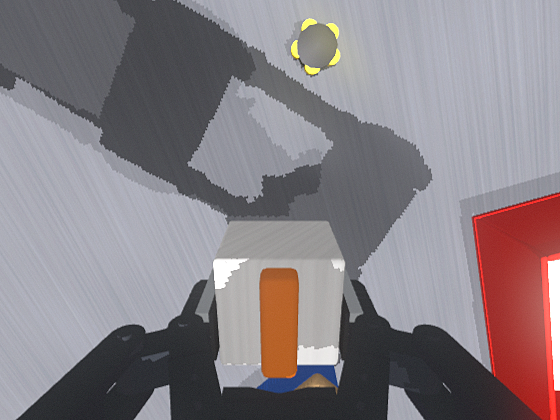

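The base half is held squarely with its key at (279,322), 5–6 mm forward in tool x, which I'll allow for. I'll carry it to hover over the red-end mark.

jog_arm(plan=[{"dx": 0,"dy": 0,"dz": 0,"ax": 0,"ay": 0,"az": -0.86,"grip": 1},{"dx": 0,"dy": 0,"dz": 0,"ax": 0,"ay": 0,"az": -0.86,"grip": 1},{"dx": 0,"dy": 0,"dz": 0,"ax": 0,"ay": 0,"az": -0.86,"grip": 1},{"dx": 0,"dy": 0,"dz": 0,"ax": 0,"ay": 0,"az": -0.86,"grip": 1},{"dx": 0,"dy": 0,"dz": 0,"ax": 0,"ay": 0,"az": -0.86,"grip": 1},{"dx": 22,"dy": 25.5,"dz": 2,"ax": 0,"ay": 0,"az": 0,"grip": 1},{"dx": 22,"dy": 25.5,"dz": 2,"ax": 0,"ay": 0,"az": 0,"grip": 1},{"dx": 22,"dy": 25.5,"dz": 2,"ax": 0,"ay": 0,"az": 0,"grip": 1},{"dx": 22,"dy": 25.5,"dz": 2,"ax": 0,"ay": 0,"az": 0,"grip": 1},{"dx": 22,"dy": 25.5,"dz": 2,"ax": 0,"ay": 0,"az": 0,"grip": 1},{"dx": 22,"dy": 25.5,"dz": 2,"ax": 0,"ay": 0,"az": 0,"grip": 1},{"dx": 22,"dy": 25.5,"dz": 2,"ax": 0,"ay": 0,"az": 0,"grip": 1},{"dx": 22,"dy": 25.5,"dz": 2,"ax": 0,"ay": 0,"az": 0,"grip": 1},{"dx": 22,"dy": 25.5,"dz": 2,"ax": 0,"ay": 0,"az": 0,"grip": 1},{"dx": 22,"dy": 25.5,"dz": 2,"ax": 0,"ay": 0,"az": 0,"grip": 1},{"dx": 0,"dy": 0,"dz": 0,"ax": 0,"ay": 0,"az": 0,"grip": 1},{"dx": 0,"dy": 0,"dz": 0,"ax": 0,"ay": 0,"az": 0,"grip": 1},{"dx": 0,"dy": 0,"dz": 0,"ax": 0,"ay": 0,"az": 0,"grip": 1},{"dx": 0,"dy": 0,"dz": 0,"ax": 0,"ay": 0,"az": 0,"grip": 1}])

```text
clock: 5.18
position: [0.6333, -0.0931, 0.2605]
ee_rot: [-0.001, 0.654, 0.756, -0.001]
contact_force: [-0.2, 0.8, -2.7]
width: 0.0496
gripper_force: 63.9
```

```bash
python3 - <<'E'
from h import *
go(.6328,-.0853,.036,8.2)
d=grab('wrist','w4.png')
r=orange(d,(180,200,380,420));print(r)
for p in [(.6192,.0032),(.6068,.0926)]:
    E=d['extrinsics'];c=E[:3,:3]@[*p,.006]+E[:3,3]; q=d['K']@[c[0],-c[1],-c[2]];print(q[:2]/q[2])
E
```

```text
turn [-0.03 -0.01  0.01] shift after turn [ 7.8  0.6 69.5] t 5.18 pos [ 0.6333 -0.0931  0.2605] w 0.0496 F [-0.2  0.8 -2.7]
((278.275634765625, 326.1162414550781), (37.919429779052734, 102.13065338134766), 1.0609116554260254)
[280.06297461  79.93905926]
[281.38196145 -99.25881581]
```

View pics/w4.png

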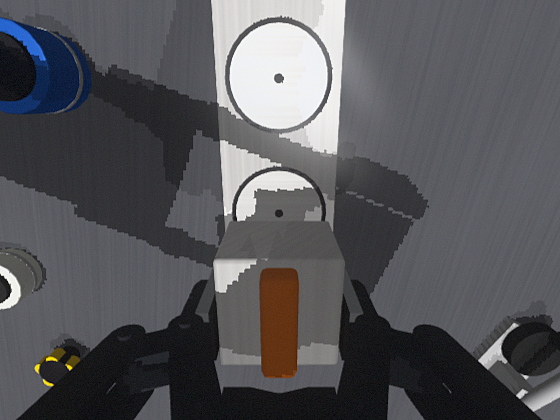

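The view shows two mark dots, at (279,78) and (278,212), with the key in hand at (278,322). I'll compute the shift from the near dot.

```bash
python3 - <<'E'
from h import *
d=grab('wrist')
g=cv2.cvtColor(d['image'],cv2.COLOR_RGB2GRAY)
for (u,v) in [(279,78),(278,212)]:
    w=255-cv2.medianBlur(g,3)[v-7:v+8,u-7:u+8].astype(float); w=np.clip(w-w.min()-.5*np.ptp(w),0,None)
    yy,xx=np.mgrid[v-7:v+8,u-7:u+8]; c=(w*xx).sum()/w.sum(),(w*yy).sum()/w.sum()
    print(c,np.round(onz(d,*c,.006),4),toolpt(d,*c,.006-.1055))
E
```

```text
(np.float64(277.8996164383562), np.float64(77.2692602739726)) [0.6179 0.0043 0.006 ] [98.9670177  -1.03993134 99.51368666]
(np.float64(278.2451759364359), np.float64(212.4790011350738)) [ 0.6311 -0.0853  0.006 ] [ 8.70079283 -0.85392311 99.50220142]
```

jog_arm(plan=[{"dx": 1.5,"dy": -0.8,"dz": 20,"ax": 0,"ay": 0,"az": 0,"grip": 1},{"dx": 2,"dy": 0,"dz": 25,"ax": 0,"ay": 0,"az": 0,"grip": 1},{"dx": 0,"dy": 0,"dz": 14,"ax": 0,"ay": 0,"az": 0,"grip": 1},{"dx": 0,"dy": 0,"dz": 6,"ax": 0,"ay": 0,"az": 0,"grip": 1},{"dx": 0,"dy": 0,"dz": 3,"ax": 0,"ay": 0,"az": 0,"grip": 1},{"dx": 0,"dy": 0,"dz": 1.5,"ax": 0,"ay": 0,"az": 0,"grip": 1},{"dx": 0,"dy": 0,"dz": 0.5,"ax": 0,"ay": 0,"az": 0,"grip": 1},{"dx": 0,"dy": 0,"dz": 0,"ax": 0,"ay": 0,"az": 0,"grip": 1},{"dx": 0,"dy": 0,"dz": 0,"ax": 0,"ay": 0,"az": 0,"grip": 1}])

```text
clock: 6.03
position: [0.6333, -0.0893, 0.1928]
ee_rot: [0.001, 0.654, 0.757, 0.0]
contact_force: [0.0, 0.2, -2.9]
width: 0.0492
gripper_force: 63.9
```

```bash
python3 - <<'E'
from h import *
go(.6311,-.0853,.0344,8.2)
E
```

```text
turn [0.02 0.01 0.02] shift after turn [ 4.3 -1.6  3.4] t 6.03 pos [ 0.6333 -0.0893  0.1928] w 0.0492 F [ 0.   0.2 -2.9]
```

jog_arm(plan=[{"dx": -0.5,"dy": -0.8,"dz": 1.5,"ax": 0,"ay": 0,"az": 0,"grip": 1},{"dx": 0,"dy": 0,"dz": 1.2,"ax": 0,"ay": 0,"az": 0,"grip": 1},{"dx": 0,"dy": 0,"dz": 0,"ax": 0,"ay": 0,"az": 0,"grip": 1},{"dx": 0,"dy": 0,"dz": 0,"ax": 0,"ay": 0,"az": 0,"grip": 1}])

```text
clock: 6.37
position: [0.6323, -0.0898, 0.1895]
ee_rot: [0.0, 0.654, 0.757, 0.0]
contact_force: [-0.2, -1.0, 0.5]
width: 0.0493
gripper_force: 64.1
```

```bash
python3 - <<'E'
from h import *
go(.6311,-.0853,.0344,8.2)
E
```

```text
turn [0.01 0.   0.02] shift after turn [ 4.6 -0.6  0.1] t 6.37 pos [ 0.6323 -0.0898  0.1895] w 0.0493 F [-0.2 -1.   0.5]
```

It's down and the force has gone to zero. I'll release and rise.

jog_arm(plan=[{"dx": 0,"dy": 0,"dz": 0,"ax": 0,"ay": 0,"az": 0,"grip": 0.3},{"dx": 0,"dy": 0,"dz": 0,"ax": 0,"ay": 0,"az": 0,"grip": 0},{"dx": 0,"dy": 0,"dz": 0,"ax": 0,"ay": 0,"az": 0,"grip": 0},{"dx": 0,"dy": 0,"dz": 0,"ax": 0,"ay": 0,"az": 0,"grip": 0},{"dx": 0,"dy": 0,"dz": 0,"ax": 0,"ay": 0,"az": 0,"grip": 0},{"dx": 0,"dy": 0,"dz": -20,"ax": 0,"ay": 0,"az": 0,"grip": 0},{"dx": 0,"dy": 0,"dz": -30,"ax": 0,"ay": 0,"az": 0,"grip": 0},{"dx": 0,"dy": 0,"dz": -30,"ax": 0,"ay": 0,"az": 0,"grip": 0},{"dx": 0,"dy": 0,"dz": -30,"ax": 0,"ay": 0,"az": 0,"grip": 0},{"dx": 0,"dy": 0,"dz": -20,"ax": 0,"ay": 0,"az": 0,"grip": 0},{"dx": 0,"dy": 0,"dz": 0,"ax": 0,"ay": 0,"az": 0,"grip": 0},{"dx": 0,"dy": 0,"dz": 0,"ax": 0,"ay": 0,"az": 0,"grip": 0},{"dx": 0,"dy": 0,"dz": 0,"ax": 0,"ay": 0,"az": 0,"grip": 0}])

```text
clock: 7.45
position: [0.6317, -0.0896, 0.3181]
ee_rot: [-0.001, 0.654, 0.757, -0.0]
contact_force: [-0.5, 0.9, 0.1]
width: 0.085
gripper_force: 0.0
```

```bash
python3 - <<'E'
from h import *
go(.444,.1608,.164,0)
d=grab('wrist','w5.png')
r=orange(d,(180,100,380,420));print(r)
for p in cv2.boxPoints(r): print(p,np.round(onz(d,*p,.060),4))
E
```

```text
turn [-0.02 -0.    1.39] shift after turn [ 250.4 -187.7   -0.9] t 7.45 pos [ 0.6317 -0.0896  0.3181] w 0.085 F [-0.5  0.9  0.1]
((280.0, 214.5), (57.0, 18.0), 90.0)
[271. 186.] [ 0.6216 -0.0635  0.06  ]
[289. 186.] [ 0.6343 -0.0616  0.06  ]
[289. 243.] [ 0.6412 -0.1056  0.06  ]
[271. 243.] [ 0.6277 -0.1076  0.06  ]
```

View pics/w5.png

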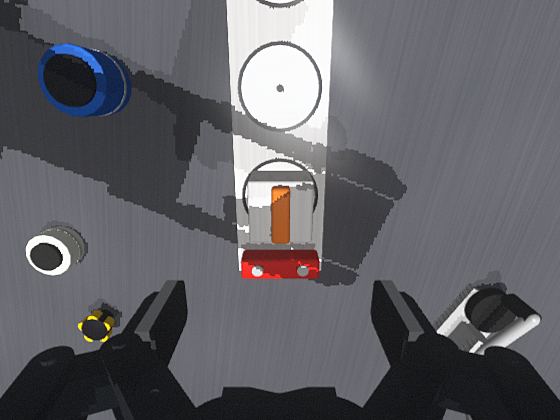

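The base half stands on the red-end mark with its key at (280,214), centred within about 1 mm. Next I'll hover over the top half.

jog_arm(plan=[{"dx": 0,"dy": 0,"dz": 0,"ax": 0,"ay": 0,"az": 0.7,"grip": 0},{"dx": 0,"dy": 0,"dz": 0,"ax": 0,"ay": 0,"az": 0.7,"grip": 0},{"dx": 25,"dy": -19,"dz": 0,"ax": 0,"ay": 0,"az": 0,"grip": 0},{"dx": 25,"dy": -19,"dz": 0,"ax": 0,"ay": 0,"az": 0,"grip": 0},{"dx": 25,"dy": -19,"dz": 0,"ax": 0,"ay": 0,"az": 0,"grip": 0},{"dx": 25,"dy": -19,"dz": 0,"ax": 0,"ay": 0,"az": 0,"grip": 0},{"dx": 25,"dy": -19,"dz": 0,"ax": 0,"ay": 0,"az": 0,"grip": 0},{"dx": 25,"dy": -19,"dz": 0,"ax": 0,"ay": 0,"az": 0,"grip": 0},{"dx": 25,"dy": -19,"dz": 0,"ax": 0,"ay": 0,"az": 0,"grip": 0},{"dx": 25,"dy": -19,"dz": 0,"ax": 0,"ay": 0,"az": 0,"grip": 0},{"dx": 25,"dy": -19,"dz": 0,"ax": 0,"ay": 0,"az": 0,"grip": 0},{"dx": 25,"dy": -17,"dz": 0,"ax": 0,"ay": 0,"az": 0,"grip": 0},{"dx": 0,"dy": 0,"dz": 0,"ax": 0,"ay": 0,"az": 0,"grip": 0},{"dx": 0,"dy": 0,"dz": 0,"ax": 0,"ay": 0,"az": 0,"grip": 0},{"dx": 0,"dy": 0,"dz": 0,"ax": 0,"ay": 0,"az": 0,"grip": 0},{"dx": 0,"dy": 0,"dz": 0,"ax": 0,"ay": 0,"az": 0,"grip": 0}])

```text
clock: 8.83
position: [0.4451, 0.1599, 0.3184]
ee_rot: [0.0, 0.708, 0.706, -0.0]
contact_force: [0.5, -0.1, -0.6]
width: 0.0853
gripper_force: 0.0
```

```bash
python3 - <<'E'
from h import *
go(.444,.1608,.024,0)
d=grab('wrist','w6.png')
r=orange(d,(200,150,360,320));print(r)
g=sensors.get_state()['position'][2]-.155
for p in [r[0],*cv2.boxPoints(r)]: print(p,np.round(onz(d,*p,.044),4),np.round(toolpt(d,*p,.044-g),1))
E
```

```text
turn [-0.01  0.01 -0.02] shift after turn [  0.9  -1.1 139.4] t 8.83 pos [0.4451 0.1599 0.3184] w 0.0853 F [ 0.5 -0.1 -0.6]
((275.04827880859375, 211.67930603027344), (18.145105361938477, 52.43876647949219), 3.3664605617523193)
(275.04827880859375, 211.67930603027344) [0.4419 0.162  0.044 ] [  2.3  -3.2 119.5]
[264.45175 237.32068] [0.4332 0.1401 0.044 ] [-19.6 -11.8 119.5]
[267.53104 184.97241] [0.4363 0.1836 0.044 ] [ 23.9  -8.9 119.5]
[285.6448  186.03793] [0.4501 0.1827 0.044 ] [ 23.1   5.  119.5]
[282.56552 238.3862 ] [0.4478 0.1391 0.044 ] [-20.5   2.8 119.5]
```

View pics/w6.png

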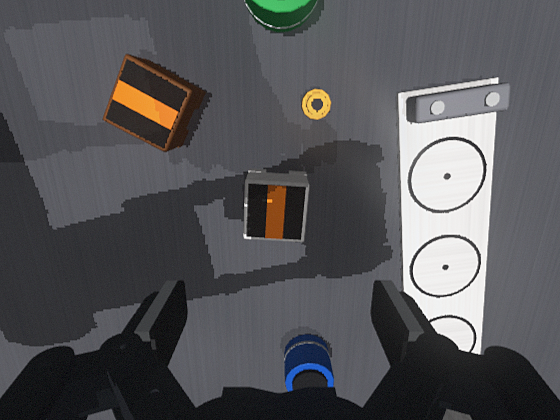

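The aluminium top half is at (275,212), turned about 3.3° from the tool, and the brown one at (148,103) and the nut at (316,104) are well clear. I'll turn, shift, descend and grip.

jog_arm(plan=[{"dx": 1.5,"dy": -2,"dz": 20,"ax": 0,"ay": 0,"az": 0.53,"grip": 0},{"dx": 1,"dy": -1.2,"dz": 30,"ax": 0,"ay": 0,"az": 0,"grip": 0},{"dx": 0,"dy": 0,"dz": 30,"ax": 0,"ay": 0,"az": 0,"grip": 0},{"dx": 0,"dy": 0,"dz": 30,"ax": 0,"ay": 0,"az": 0,"grip": 0},{"dx": 0,"dy": 0,"dz": 20,"ax": 0,"ay": 0,"az": 0,"grip": 0},{"dx": 0,"dy": 0,"dz": 8,"ax": 0,"ay": 0,"az": 0,"grip": 0},{"dx": 0,"dy": 0,"dz": 0,"ax": 0,"ay": 0,"az": 0,"grip": 0},{"dx": 0,"dy": 0,"dz": 0,"ax": 0,"ay": 0,"az": 0,"grip": 0.6},{"dx": 0,"dy": 0,"dz": 0,"ax": 0,"ay": 0,"az": 0,"grip": 1},{"dx": 0,"dy": 0,"dz": 0,"ax": 0,"ay": 0,"az": 0,"grip": 1},{"dx": 0,"dy": 0,"dz": 0,"ax": 0,"ay": 0,"az": 0,"grip": 1},{"dx": 0,"dy": 0,"dz": 0,"ax": 0,"ay": 0,"az": 0,"grip": 1},{"dx": 0,"dy": 0,"dz": 0,"ax": 0,"ay": 0,"az": 0,"grip": 1},{"dx": 0,"dy": 0,"dz": 0,"ax": 0,"ay": 0,"az": 0,"grip": 1},{"dx": 0,"dy": 0,"dz": 0,"ax": 0,"ay": 0,"az": 0,"grip": 1}], grip_force=40)

```text
clock: 10.13
position: [0.4421, 0.1632, 0.1824]
ee_rot: [0.001, 0.727, 0.687, 0.001]
contact_force: [-0.2, -0.5, 7.0]
width: 0.0494
gripper_force: 43.5
```

jog_arm(plan=[{"dx": 0,"dy": 0,"dz": 0,"ax": 0,"ay": 0,"az": 0,"grip": 1},{"dx": 0,"dy": 0,"dz": -10,"ax": 0,"ay": 0,"az": 0,"grip": 1},{"dx": 0,"dy": 0,"dz": -25,"ax": 0,"ay": 0,"az": 0,"grip": 1},{"dx": 0,"dy": 0,"dz": -30,"ax": 0,"ay": 0,"az": 0,"grip": 1},{"dx": 0,"dy": 0,"dz": -30,"ax": 0,"ay": 0,"az": 0,"grip": 1},{"dx": 0,"dy": 0,"dz": -25,"ax": 0,"ay": 0,"az": 0,"grip": 1},{"dx": 0,"dy": 0,"dz": 0,"ax": 0,"ay": 0,"az": 0,"grip": 1},{"dx": 0,"dy": 0,"dz": 0,"ax": 0,"ay": 0,"az": 0,"grip": 1},{"dx": 0,"dy": 0,"dz": 0,"ax": 0,"ay": 0,"az": 0,"grip": 1},{"dx": 0,"dy": 0,"dz": 0,"ax": 0,"ay": 0,"az": 0,"grip": 1}], grip_force=60)

```text
clock: 10.97
position: [0.4404, 0.1629, 0.2993]
ee_rot: [-0.001, 0.727, 0.687, -0.002]
contact_force: [-0.3, -0.2, -3.0]
width: 0.0493
gripper_force: 63.6
```

```bash
python3 - <<'E'
from h import *
d=grab('wrist','w7.png')
r=orange(d,(180,200,380,420));print(r)
for p in cv2.boxPoints(r): print(p,np.round(toolpt(d,*p,.020),1))
go(.6313,-.0851,.15,8.2)
E
```

```text
((279.0, 329.0), (92.0, 36.0), 90.0)
[261. 283.] [ 21.7  -6.9 -20. ]
[297. 283.] [ 21.7   6.3 -20. ]
[297. 375.] [-21.2   7.  -20. ]
[261. 375.] [-21.3  -7.7 -19.9]
turn [-0.04  0.01 -1.91] shift after turn [-272.7  153.5   -5.7] t 11.02 pos [0.4405 0.1629 0.2993] w 0.0493 F [ 0.1 -1.2 -3.1]
```

jog_arm(plan=[{"dx": 0,"dy": 0,"dz": 0,"ax": 0,"ay": 0,"az": -0.95,"grip": 1},{"dx": 0,"dy": 0,"dz": 0,"ax": 0,"ay": 0,"az": -0.95,"grip": 1},{"dx": -25,"dy": 14,"dz": 0,"ax": 0,"ay": 0,"az": 0,"grip": 1},{"dx": -25,"dy": 14,"dz": 0,"ax": 0,"ay": 0,"az": 0,"grip": 1},{"dx": -25,"dy": 14,"dz": 0,"ax": 0,"ay": 0,"az": 0,"grip": 1},{"dx": -25,"dy": 14,"dz": 0,"ax": 0,"ay": 0,"az": 0,"grip": 1},{"dx": -25,"dy": 14,"dz": 0,"ax": 0,"ay": 0,"az": 0,"grip": 1},{"dx": -25,"dy": 14,"dz": 0,"ax": 0,"ay": 0,"az": 0,"grip": 1},{"dx": -25,"dy": 14,"dz": 0,"ax": 0,"ay": 0,"az": 0,"grip": 1},{"dx": -25,"dy": 14,"dz": 0,"ax": 0,"ay": 0,"az": 0,"grip": 1},{"dx": -25,"dy": 14,"dz": 0,"ax": 0,"ay": 0,"az": 0,"grip": 1},{"dx": -25,"dy": 14,"dz": 0,"ax": 0,"ay": 0,"az": 0,"grip": 1},{"dx": -22,"dy": 13.5,"dz": 0,"ax": 0,"ay": 0,"az": 0,"grip": 1},{"dx": 0,"dy": 0,"dz": 0,"ax": 0,"ay": 0,"az": 0,"grip": 1},{"dx": 0,"dy": 0,"dz": 0,"ax": 0,"ay": 0,"az": 0,"grip": 1},{"dx": 0,"dy": 0,"dz": 0,"ax": 0,"ay": 0,"az": 0,"grip": 1},{"dx": 0,"dy": 0,"dz": 0,"ax": 0,"ay": 0,"az": 0,"grip": 1}])

```text
clock: 12.43
position: [0.631, -0.0836, 0.2998]
ee_rot: [-0.001, 0.655, 0.756, -0.001]
contact_force: [-0.0, -0.0, -2.9]
width: 0.0492
gripper_force: 63.4
```

```bash
python3 - <<'E'
from h import *
go(.6313,-.0851,.0774,8.2)
E
```

```text
turn [-0.03 -0.01 -0.  ] shift after turn [-1.5  0.1 67.4] t 12.43 pos [ 0.631  -0.0836  0.2998] w 0.0492 F [-0.  -0.  -2.9]
```

jog_arm(plan=[{"dx": -1.4,"dy": 0.1,"dz": 15,"ax": 0,"ay": 0,"az": 0,"grip": 1},{"dx": 0,"dy": 0,"dz": 20,"ax": 0,"ay": 0,"az": 0,"grip": 1},{"dx": 0,"dy": 0,"dz": 12,"ax": 0,"ay": 0,"az": 0,"grip": 1},{"dx": 0,"dy": 0,"dz": 5,"ax": 0,"ay": 0,"az": 0,"grip": 1},{"dx": 0,"dy": 0,"dz": 0,"ax": 0,"ay": 0,"az": 0,"grip": 1},{"dx": 0,"dy": 0,"dz": 0,"ax": 0,"ay": 0,"az": 0,"grip": 1},{"dx": 0,"dy": 0,"dz": 3,"ax": 0,"ay": 0,"az": 0,"grip": 1},{"dx": 0,"dy": 0,"dz": 3,"ax": 0,"ay": 0,"az": 0,"grip": 1},{"dx": 0,"dy": 0,"dz": 2,"ax": 0,"ay": 0,"az": 0,"grip": 1},{"dx": 0,"dy": 0,"dz": 0,"ax": 0,"ay": 0,"az": 0,"grip": 1},{"dx": 0,"dy": 0,"dz": 0,"ax": 0,"ay": 0,"az": 0,"grip": 1}])

```text
clock: 13.35
position: [0.6321, -0.0859, 0.2411]
ee_rot: [0.0, 0.655, 0.756, -0.0]
contact_force: [0.5, 0.5, -2.3]
width: 0.0492
gripper_force: 63.5
```

```bash
python3 - <<'E'
from h import *
go(.6313,-.0851,.0774,8.2)
E
```

```text
turn [ 0.    0.   -0.01] shift after turn [ 0.9 -0.7  8.7] t 13.35 pos [ 0.6321 -0.0859  0.2411] w 0.0492 F [ 0.5  0.5 -2.3]
```

jog_arm(plan=[{"dx": 0,"dy": -0.3,"dz": 3,"ax": 0,"ay": 0,"az": 0,"grip": 1},{"dx": 0,"dy": 0,"dz": 2,"ax": 0,"ay": 0,"az": 0,"grip": 1},{"dx": 0,"dy": 0,"dz": 2,"ax": 0,"ay": 0,"az": 0,"grip": 1},{"dx": 0,"dy": 0,"dz": 1,"ax": 0,"ay": 0,"az": 0,"grip": 1},{"dx": 0,"dy": 0,"dz": 0,"ax": 0,"ay": 0,"az": 0,"grip": 1},{"dx": 0,"dy": 0,"dz": 0,"ax": 0,"ay": 0,"az": 0,"grip": 1}])

```text
clock: 13.85
position: [0.6319, -0.0859, 0.2329]
ee_rot: [0.0, 0.655, 0.756, -0.0]
contact_force: [0.1, 0.3, -2.1]
width: 0.0496
gripper_force: 63.4
```

```bash
python3 - <<'E'
from h import *
go(.6313,-.0851,.0774,8.2)
E
```

```text
turn [-0.    0.   -0.01] shift after turn [ 0.9 -0.5  0.5] t 13.85 pos [ 0.6319 -0.0859  0.2329] w 0.0496 F [ 0.1  0.3 -2.1]
```

Nearly seated: the slot is over the key, with about 1 mm left. I'll lower the last bit, release and rise.

jog_arm(plan=[{"dx": 0,"dy": 0,"dz": 0.7,"ax": 0,"ay": 0,"az": 0,"grip": 1},{"dx": 0,"dy": 0,"dz": 0,"ax": 0,"ay": 0,"az": 0,"grip": 1},{"dx": 0,"dy": 0,"dz": 0,"ax": 0,"ay": 0,"az": 0,"grip": 0.3},{"dx": 0,"dy": 0,"dz": 0,"ax": 0,"ay": 0,"az": 0,"grip": 0},{"dx": 0,"dy": 0,"dz": 0,"ax": 0,"ay": 0,"az": 0,"grip": 0},{"dx": 0,"dy": 0,"dz": 0,"ax": 0,"ay": 0,"az": 0,"grip": 0},{"dx": 0,"dy": 0,"dz": 0,"ax": 0,"ay": 0,"az": 0,"grip": 0},{"dx": 0,"dy": 0,"dz": -20,"ax": 0,"ay": 0,"az": 0,"grip": 0},{"dx": 0,"dy": 0,"dz": -30,"ax": 0,"ay": 0,"az": 0,"grip": 0},{"dx": 0,"dy": 0,"dz": -30,"ax": 0,"ay": 0,"az": 0,"grip": 0},{"dx": 0,"dy": 0,"dz": -20,"ax": 0,"ay": 0,"az": 0,"grip": 0},{"dx": 0,"dy": 0,"dz": 0,"ax": 0,"ay": 0,"az": 0,"grip": 0},{"dx": 0,"dy": 0,"dz": 0,"ax": 0,"ay": 0,"az": 0,"grip": 0},{"dx": 0,"dy": 0,"dz": 0,"ax": 0,"ay": 0,"az": 0,"grip": 0}])

```text
clock: 15.02
position: [0.6314, -0.0857, 0.3314]
ee_rot: [-0.001, 0.655, 0.756, -0.0]
contact_force: [-0.2, -0.8, -0.9]
width: 0.0851
gripper_force: 0.0
```

```bash
python3 - <<'E'
from h import *
d=grab('wrist','w8.png')
r=orange(d,(200,150,360,400));print(r)
for p in cv2.boxPoints(r): print(p,np.round(onz(d,*p,.094),4))
go(.4475,.3162,.165,8.2)
E
```

```text
((280.5, 234.0), (58.0, 21.0), 90.0)
[270. 205.] [ 0.6222 -0.0673  0.094 ]
[291. 205.] [ 0.636  -0.0653  0.094 ]
[291. 263.] [ 0.6426 -0.1078  0.094 ]
[270. 263.] [ 0.628  -0.1099  0.094 ]
turn [-0.03 -0.01 -0.01] shift after turn [ 424.  -124.6   10.8] t 15.07 pos [ 0.6313 -0.0857  0.3308] w 0.0858 F [-0.1  0.3 -0.8]
```

View pics/w8.png

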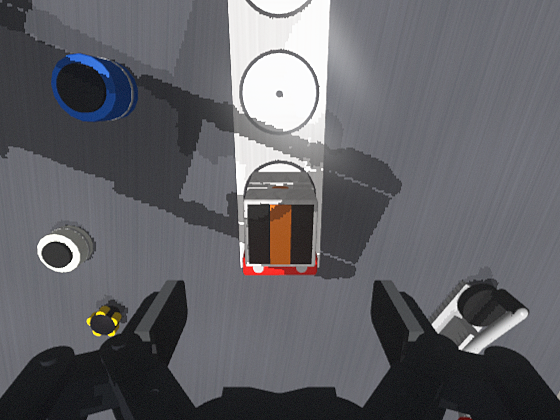

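The stack is seated: the orange stripe is at (280,234), and the key end shows inside the slot. Now the green pod.

jog_arm(plan=[{"dx": 28,"dy": -8,"dz": 0,"ax": 0,"ay": 0,"az": 0,"grip": 0},{"dx": 28,"dy": -8,"dz": 0,"ax": 0,"ay": 0,"az": 0,"grip": 0},{"dx": 28,"dy": -8,"dz": 0,"ax": 0,"ay": 0,"az": 0,"grip": 0},{"dx": 28,"dy": -8,"dz": 0,"ax": 0,"ay": 0,"az": 0,"grip": 0},{"dx": 28,"dy": -8,"dz": 0,"ax": 0,"ay": 0,"az": 0,"grip": 0},{"dx": 28,"dy": -8,"dz": 0,"ax": 0,"ay": 0,"az": 0,"grip": 0},{"dx": 28,"dy": -8,"dz": 0,"ax": 0,"ay": 0,"az": 0,"grip": 0},{"dx": 28,"dy": -8,"dz": 0,"ax": 0,"ay": 0,"az": 0,"grip": 0},{"dx": 28,"dy": -8,"dz": 0,"ax": 0,"ay": 0,"az": 0,"grip": 0},{"dx": 28,"dy": -8,"dz": 0,"ax": 0,"ay": 0,"az": 0,"grip": 0},{"dx": 28,"dy": -8,"dz": 0,"ax": 0,"ay": 0,"az": 0,"grip": 0},{"dx": 28,"dy": -8,"dz": 0,"ax": 0,"ay": 0,"az": 0,"grip": 0},{"dx": 28,"dy": -8,"dz": 0,"ax": 0,"ay": 0,"az": 0,"grip": 0},{"dx": 28,"dy": -8,"dz": 0,"ax": 0,"ay": 0,"az": 0,"grip": 0},{"dx": 28,"dy": -8,"dz": 0,"ax": 0,"ay": 0,"az": 0,"grip": 0},{"dx": 4,"dy": -4,"dz": 0,"ax": 0,"ay": 0,"az": 0,"grip": 0},{"dx": 0,"dy": 0,"dz": 0,"ax": 0,"ay": 0,"az": 0,"grip": 0},{"dx": 0,"dy": 0,"dz": 0,"ax": 0,"ay": 0,"az": 0,"grip": 0},{"dx": 0,"dy": 0,"dz": 0,"ax": 0,"ay": 0,"az": 0,"grip": 0},{"dx": 0,"dy": 0,"dz": 0,"ax": 0,"ay": 0,"az": 0,"grip": 0}])

```text
clock: 16.73
position: [0.4496, 0.3153, 0.3319]
ee_rot: [0.0, 0.656, 0.755, -0.0]
contact_force: [-0.1, -0.3, 0.5]
width: 0.0854
gripper_force: 0.0
```

```bash
cat >> h.py <<'E'
def cyl(d,kind,h):
    """top-rim ring: mask its colour, use the hole (dark pad) inside, ellipse centre at height h"""
    hs=cv2.cvtColor(d['image'],cv2.COLOR_RGB2HSV)
    lo,hi={'green':((40,100,40),(85,255,255)),'blue':((95,120,40),(125,255,255)),'white':((0,0,120),(180,50,255))}[kind]
    m=cv2.inRange(hs,np.array(lo),np.array(hi)); m[:,:150]=0;m[:,410:]=0; m[:100]=0; m[330:]=0
    cs,hi_=cv2.findContours(m,cv2.RETR_CCOMP,cv2.CHAIN_APPROX_NONE)
    ok=[c for c,q in zip(cs,hi_[0]) if q[3]>=0 and cv2.contourArea(c)>300]
    for c in ok:
        e=cv2.fitEllipse(c); s=sensors.get_state()
        print(kind,np.round([*e[0],*e[1]],1),'world',np.round(onz(d,*e[0],h)[:2],4),'tool',np.round(toolpt(d,*e[0],h-s['position'][2]+.155)[:2],1))
E
python3 - <<'E'
from h import *
go(.4475,.3162,.034,8.2)
d=grab('wrist','w9.png'); cyl(d,'green',.064)
E
```

```text
turn [-0.    0.01 -0.02] shift after turn [  1.2  -2.  142.9] t 16.73 pos [0.4496 0.3153 0.3319] w 0.0854 F [-0.1 -0.3  0.5]
green [276.6 206.1  53.8  55.3] world [0.4464 0.3237] tool [ 8.9 -2. ]
```

View pics/w9.png

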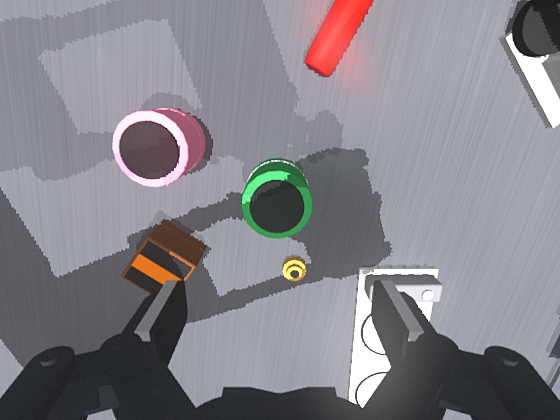

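The green pod's pad is at (277,206), with the nut (294,269) and the look-alikes clear of the finger line. I'll shift, descend, grip and lift.

jog_arm(plan=[{"dx": 9,"dy": -2,"dz": 20,"ax": 0,"ay": 0,"az": 0,"grip": 0},{"dx": 0,"dy": 0,"dz": 30,"ax": 0,"ay": 0,"az": 0,"grip": 0},{"dx": 0,"dy": 0,"dz": 30,"ax": 0,"ay": 0,"az": 0,"grip": 0},{"dx": 0,"dy": 0,"dz": 30,"ax": 0,"ay": 0,"az": 0,"grip": 0},{"dx": 0,"dy": 0,"dz": 23,"ax": 0,"ay": 0,"az": 0,"grip": 0},{"dx": 0,"dy": 0,"dz": 10,"ax": 0,"ay": 0,"az": 0,"grip": 0},{"dx": 0,"dy": 0,"dz": 0,"ax": 0,"ay": 0,"az": 0,"grip": 0},{"dx": 0,"dy": 0,"dz": 0,"ax": 0,"ay": 0,"az": 0,"grip": 0.5},{"dx": 0,"dy": 0,"dz": 0,"ax": 0,"ay": 0,"az": 0,"grip": 1},{"dx": 0,"dy": 0,"dz": 0,"ax": 0,"ay": 0,"az": 0,"grip": 1},{"dx": 0,"dy": 0,"dz": 0,"ax": 0,"ay": 0,"az": 0,"grip": 1},{"dx": 0,"dy": 0,"dz": 0,"ax": 0,"ay": 0,"az": 0,"grip": 1},{"dx": 0,"dy": 0,"dz": 0,"ax": 0,"ay": 0,"az": 0,"grip": 1},{"dx": 0,"dy": 0,"dz": 0,"ax": 0,"ay": 0,"az": 0,"grip": 1}], grip_force=40)

```text
clock: 17.95
position: [0.4466, 0.3253, 0.1912]
ee_rot: [0.001, 0.655, 0.756, 0.002]
contact_force: [0.1, -0.2, 7.2]
width: 0.0554
gripper_force: 42.9
```

jog_arm(plan=[{"dx": 0,"dy": 0,"dz": 0,"ax": 0,"ay": 0,"az": 0,"grip": 1},{"dx": 0,"dy": 0,"dz": -10,"ax": 0,"ay": 0,"az": 0,"grip": 1},{"dx": 0,"dy": 0,"dz": -25,"ax": 0,"ay": 0,"az": 0,"grip": 1},{"dx": 0,"dy": 0,"dz": -30,"ax": 0,"ay": 0,"az": 0,"grip": 1},{"dx": 0,"dy": 0,"dz": -25,"ax": 0,"ay": 0,"az": 0,"grip": 1},{"dx": 0,"dy": 0,"dz": 0,"ax": 0,"ay": 0,"az": 0,"grip": 1},{"dx": 0,"dy": 0,"dz": 0,"ax": 0,"ay": 0,"az": 0,"grip": 1},{"dx": 0,"dy": 0,"dz": 0,"ax": 0,"ay": 0,"az": 0,"grip": 1}], grip_force=60)

```text
clock: 18.62
position: [0.445, 0.3246, 0.2789]
ee_rot: [-0.0, 0.655, 0.756, -0.001]
contact_force: [-0.2, 0.3, -2.1]
width: 0.0548
gripper_force: 63.8
```

```bash
python3 - <<'E'
from h import *
d=grab('wrist','w10.png')
hs=cv2.cvtColor(d['image'],cv2.COLOR_RGB2HSV); m=cv2.inRange(hs,np.array((40,100,40)),np.array((85,255,255)))
c=max(cv2.findContours(m,cv2.RETR_CCOMP,cv2.CHAIN_APPROX_NONE)[0],key=cv2.contourArea); x,y,w,h=cv2.boundingRect(c)
print(x,y,w,h,toolpt(d,x+w/2,y+h,.03),toolpt(d,x,y+h/2,.03),toolpt(d,x+w,y+h/2,.03))
go(.6186,.0040,.12,8.2)
E
```

```text
206 236 146 152 [-1.78431746e+01  2.82776874e-02 -2.99806808e+01] [ 16.10742321 -25.08689721 -29.95058551] [ 16.1262105   25.12422516 -30.08502872]
turn [-0.03  0.01 -0.01] shift after turn [-342.   126.1    3.2] t 18.67 pos [0.445  0.3245 0.2782] w 0.055 F [ 0.2  0.2 -1.4]
```

jog_arm(plan=[{"dx": -24,"dy": 9,"dz": 0,"ax": 0,"ay": 0,"az": 0,"grip": 1},{"dx": -24,"dy": 9,"dz": 0,"ax": 0,"ay": 0,"az": 0,"grip": 1},{"dx": -24,"dy": 9,"dz": 0,"ax": 0,"ay": 0,"az": 0,"grip": 1},{"dx": -24,"dy": 9,"dz": 0,"ax": 0,"ay": 0,"az": 0,"grip": 1},{"dx": -24,"dy": 9,"dz": 0,"ax": 0,"ay": 0,"az": 0,"grip": 1},{"dx": -24,"dy": 9,"dz": 0,"ax": 0,"ay": 0,"az": 0,"grip": 1},{"dx": -24,"dy": 9,"dz": 0,"ax": 0,"ay": 0,"az": 0,"grip": 1},{"dx": -24,"dy": 9,"dz": 0,"ax": 0,"ay": 0,"az": 0,"grip": 1},{"dx": -24,"dy": 9,"dz": 0,"ax": 0,"ay": 0,"az": 0,"grip": 1},{"dx": -24,"dy": 9,"dz": 0,"ax": 0,"ay": 0,"az": 0,"grip": 1},{"dx": -24,"dy": 9,"dz": 0,"ax": 0,"ay": 0,"az": 0,"grip": 1},{"dx": -24,"dy": 9,"dz": 0,"ax": 0,"ay": 0,"az": 0,"grip": 1},{"dx": -24,"dy": 9,"dz": 0,"ax": 0,"ay": 0,"az": 0,"grip": 1},{"dx": -24,"dy": 9,"dz": 0,"ax": 0,"ay": 0,"az": 0,"grip": 1},{"dx": -4,"dy": 0,"dz": 10,"ax": 0,"ay": 0,"az": 0,"grip": 1},{"dx": 0,"dy": 0,"dz": 10,"ax": 0,"ay": 0,"az": 0,"grip": 1},{"dx": 0,"dy": 0,"dz": 0,"ax": 0,"ay": 0,"az": 0,"grip": 1},{"dx": 0,"dy": 0,"dz": 0,"ax": 0,"ay": 0,"az": 0,"grip": 1},{"dx": 0,"dy": 0,"dz": 0,"ax": 0,"ay": 0,"az": 0,"grip": 1}])

```text
clock: 20.25
position: [0.618, 0.0073, 0.2586]
ee_rot: [-0.001, 0.655, 0.756, -0.0]
contact_force: [0.6, -0.2, -1.2]
width: 0.055
gripper_force: 63.9
```

```bash
python3 - <<'E'
from h import *
go(.6183,.0050,.0422,8.2)
E
```

```text
turn [-0.02 -0.01  0.  ] shift after turn [-2.3 -0.  61.4] t 20.25 pos [0.618  0.0073 0.2586] w 0.055 F [ 0.6 -0.2 -1.2]
```

jog_arm(plan=[{"dx": -2,"dy": 0,"dz": 20,"ax": 0,"ay": 0,"az": 0,"grip": 1},{"dx": 0,"dy": 0,"dz": 20,"ax": 0,"ay": 0,"az": 0,"grip": 1},{"dx": 0,"dy": 0,"dz": 12,"ax": 0,"ay": 0,"az": 0,"grip": 1},{"dx": 0,"dy": 0,"dz": 6,"ax": 0,"ay": 0,"az": 0,"grip": 1},{"dx": 0,"dy": 0,"dz": 2,"ax": 0,"ay": 0,"az": 0,"grip": 1},{"dx": 0,"dy": 0,"dz": 0,"ax": 0,"ay": 0,"az": 0,"grip": 1},{"dx": 0,"dy": 0,"dz": 0,"ax": 0,"ay": 0,"az": 0,"grip": 1},{"dx": 0,"dy": 0,"dz": 0,"ax": 0,"ay": 0,"az": 0,"grip": 1}])

```text
clock: 20.92
position: [0.6194, 0.0044, 0.2005]
ee_rot: [0.001, 0.655, 0.756, 0.001]
contact_force: [0.1, 0.4, -1.1]
width: 0.0551
gripper_force: 63.9
```

```bash
python3 - <<'E'
from h import *
go(.6183,.0050,.0422,8.2)
E
```

```text
turn [ 0.02  0.01 -0.01] shift after turn [ 0.8 -1.   3.3] t 20.92 pos [0.6194 0.0044 0.2005] w 0.0551 F [ 0.1  0.4 -1.1]
```

jog_arm(plan=[{"dx": 0.5,"dy": -0.7,"dz": 1.5,"ax": 0,"ay": 0,"az": 0,"grip": 1},{"dx": 0,"dy": 0,"dz": 1.3,"ax": 0,"ay": 0,"az": 0,"grip": 1},{"dx": 0,"dy": 0,"dz": 0,"ax": 0,"ay": 0,"az": 0,"grip": 1},{"dx": 0,"dy": 0,"dz": 0,"ax": 0,"ay": 0,"az": 0,"grip": 1}])

```text
clock: 21.25
position: [0.6183, 0.0046, 0.1973]
ee_rot: [0.0, 0.655, 0.755, 0.0]
contact_force: [-0.1, -0.9, 3.7]
width: 0.0542
gripper_force: 64.0
```

Contact at 3.7 N up, so it's seated. I'll release, rise and look.

jog_arm(plan=[{"dx": 0,"dy": 0,"dz": -0.3,"ax": 0,"ay": 0,"az": 0,"grip": 0.3},{"dx": 0,"dy": 0,"dz": 0,"ax": 0,"ay": 0,"az": 0,"grip": 0},{"dx": 0,"dy": 0,"dz": 0,"ax": 0,"ay": 0,"az": 0,"grip": 0},{"dx": 0,"dy": 0,"dz": 0,"ax": 0,"ay": 0,"az": 0,"grip": 0},{"dx": 0,"dy": 0,"dz": 0,"ax": 0,"ay": 0,"az": 0,"grip": 0},{"dx": 0,"dy": 0,"dz": -20,"ax": 0,"ay": 0,"az": 0,"grip": 0},{"dx": 0,"dy": 0,"dz": -30,"ax": 0,"ay": 0,"az": 0,"grip": 0},{"dx": 0,"dy": 0,"dz": -30,"ax": 0,"ay": 0,"az": 0,"grip": 0},{"dx": 0,"dy": 0,"dz": -30,"ax": 0,"ay": 0,"az": 0,"grip": 0},{"dx": 0,"dy": 0,"dz": -15,"ax": 0,"ay": 0,"az": 0,"grip": 0},{"dx": 0,"dy": 0,"dz": 0,"ax": 0,"ay": 0,"az": 0,"grip": 0},{"dx": 0,"dy": 0,"dz": 0,"ax": 0,"ay": 0,"az": 0,"grip": 0},{"dx": 0,"dy": 0,"dz": 0,"ax": 0,"ay": 0,"az": 0,"grip": 0}])

```text
clock: 22.33
position: [0.6176, 0.0047, 0.3205]
ee_rot: [-0.001, 0.655, 0.756, -0.001]
contact_force: [-0.1, -0.0, 0.3]
width: 0.0857
gripper_force: 0.0
```

```bash
python3 - <<'E'
from h import *
d=grab('wrist','w11.png'); cyl(d,'green',.070)
g=cv2.cvtColor(d['image'],cv2.COLOR_RGB2GRAY)
E=d['extrinsics']
for p in [(.6056,.0935),(.5928,.1825)]:
    c=E[:3,:3]@[*p,.006]+E[:3,3]; q=d['K']@[c[0],-c[1],-c[2]];u,v=(q[:2]/q[2]).round().astype(int);print(u,v)
    if v<8: continue
    w=255-g[v-7:v+8,u-7:u+8].astype(float); w=np.clip(w-w.min()-.5*np.ptp(w),0,None)
    yy,xx=np.mgrid[v-7:v+8,u-7:u+8]; cc=(w*xx).sum()/w.sum(),(w*yy).sum()/w.sum(); print(cc,np.round(onz(d,*cc,.006),4))
go(.4759,-.013,.16,8.2)
E
```

```text
green [280.5 227.5  55.8  58.9] world [0.6183 0.0031] tool [-1.8  1.3]
281 95
(np.float64(279.6854571293226), np.float64(95.04737091425865)) [0.6048 0.0931 0.006 ]
281 -37
turn [-0.03 -0.01 -0.01] shift after turn [   2.7 -142.7    5. ] t 22.38 pos [0.6176 0.0047 0.32  ] w 0.0852 F [ 0.7 -0.  -0.7]
```

View pics/w11.png

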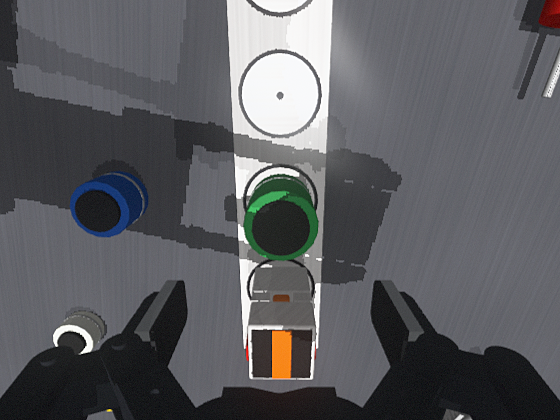

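The green pod stands on mark 2 at (280,228), and the next mark's dot is at (280,95). Now the blue pod.

jog_arm(plan=[{"dx": 0,"dy": -24,"dz": 0,"ax": 0,"ay": 0,"az": 0,"grip": 0},{"dx": 0,"dy": -24,"dz": 0,"ax": 0,"ay": 0,"az": 0,"grip": 0},{"dx": 0,"dy": -24,"dz": 0,"ax": 0,"ay": 0,"az": 0,"grip": 0},{"dx": 0,"dy": -24,"dz": 0,"ax": 0,"ay": 0,"az": 0,"grip": 0},{"dx": 0,"dy": -24,"dz": 0,"ax": 0,"ay": 0,"az": 0,"grip": 0},{"dx": 3,"dy": -22,"dz": 0,"ax": 0,"ay": 0,"az": 0,"grip": 0},{"dx": 0,"dy": 0,"dz": 0,"ax": 0,"ay": 0,"az": 0,"grip": 0},{"dx": 0,"dy": 0,"dz": 0,"ax": 0,"ay": 0,"az": 0,"grip": 0},{"dx": 0,"dy": 0,"dz": 0,"ax": 0,"ay": 0,"az": 0,"grip": 0},{"dx": 0,"dy": 0,"dz": 0,"ax": 0,"ay": 0,"az": 0,"grip": 0}])

```text
clock: 23.22
position: [0.4782, -0.0126, 0.3214]
ee_rot: [0.0, 0.655, 0.756, 0.0]
contact_force: [0.4, 0.0, -0.6]
width: 0.0855
gripper_force: 0.0
```

```bash
python3 - <<'E'
from h import *
go(.4759,-.013,.025,8.2)
d=grab('wrist','w12.png'); cyl(d,'blue',.046)
E
```

```text
turn [ 0.    0.   -0.01] shift after turn [-1.000e-01 -2.400e+00  1.414e+02] t 23.22 pos [ 0.4782 -0.0126  0.3214] w 0.0855 F [ 0.4  0.  -0.6]
blue [273.6 213.5  41.6  43.2] world [ 0.4739 -0.0128] tool [ 0.4 -4.4]
```

jog_arm(plan=[{"dx": 0.4,"dy": -3.6,"dz": 20,"ax": 0,"ay": 0,"az": 0,"grip": 0},{"dx": 0,"dy": 0,"dz": 30,"ax": 0,"ay": 0,"az": 0,"grip": 0},{"dx": 0,"dy": 0,"dz": 30,"ax": 0,"ay": 0,"az": 0,"grip": 0},{"dx": 0,"dy": 0,"dz": 30,"ax": 0,"ay": 0,"az": 0,"grip": 0},{"dx": 0,"dy": 0,"dz": 21,"ax": 0,"ay": 0,"az": 0,"grip": 0},{"dx": 0,"dy": 0,"dz": 9,"ax": 0,"ay": 0,"az": 0,"grip": 0},{"dx": 0,"dy": 0,"dz": 0,"ax": 0,"ay": 0,"az": 0,"grip": 0},{"dx": 0,"dy": 0,"dz": 0,"ax": 0,"ay": 0,"az": 0,"grip": 0.5},{"dx": 0,"dy": 0,"dz": 0,"ax": 0,"ay": 0,"az": 0,"grip": 1},{"dx": 0,"dy": 0,"dz": 0,"ax": 0,"ay": 0,"az": 0,"grip": 1},{"dx": 0,"dy": 0,"dz": 0,"ax": 0,"ay": 0,"az": 0,"grip": 1},{"dx": 0,"dy": 0,"dz": 0,"ax": 0,"ay": 0,"az": 0,"grip": 1},{"dx": 0,"dy": 0,"dz": 0,"ax": 0,"ay": 0,"az": 0,"grip": 1},{"dx": 0,"dy": 0,"dz": 0,"ax": 0,"ay": 0,"az": 0,"grip": 1}], grip_force=40)

```text
clock: 24.43
position: [0.4743, -0.0128, 0.1834]
ee_rot: [0.002, 0.655, 0.756, 0.001]
contact_force: [-0.4, 0.8, 5.8]
width: 0.0466
gripper_force: 41.2
```

jog_arm(plan=[{"dx": 0,"dy": 0,"dz": 0,"ax": 0,"ay": 0,"az": 0,"grip": 1},{"dx": 0,"dy": 0,"dz": -10,"ax": 0,"ay": 0,"az": 0,"grip": 1},{"dx": 0,"dy": 0,"dz": -25,"ax": 0,"ay": 0,"az": 0,"grip": 1},{"dx": 0,"dy": 0,"dz": -30,"ax": 0,"ay": 0,"az": 0,"grip": 1},{"dx": 0,"dy": 0,"dz": -30,"ax": 0,"ay": 0,"az": 0,"grip": 1},{"dx": 0,"dy": 0,"dz": -10,"ax": 0,"ay": 0,"az": 0,"grip": 1},{"dx": 0,"dy": 0,"dz": 0,"ax": 0,"ay": 0,"az": 0,"grip": 1},{"dx": 0,"dy": 0,"dz": 0,"ax": 0,"ay": 0,"az": 0,"grip": 1},{"dx": 0,"dy": 0,"dz": 0,"ax": 0,"ay": 0,"az": 0,"grip": 1}], grip_force=60)

```text
clock: 25.18
position: [0.4728, -0.0125, 0.286]
ee_rot: [-0.001, 0.655, 0.756, -0.001]
contact_force: [-0.5, -0.6, -1.6]
width: 0.0469
gripper_force: 61.8
```

```bash
python3 - <<'E'
from h import *
go(.6052,.093,.12,8.2)
E
```

```text
turn [-0.02 -0.   -0.01] shift after turn [ 85.6 146.1  11. ] t 25.18 pos [ 0.4728 -0.0125  0.286 ] w 0.0469 F [-0.5 -0.6 -1.6]
```

jog_arm(plan=[{"dx": 21,"dy": 15,"dz": 0,"ax": 0,"ay": 0,"az": 0,"grip": 1},{"dx": 21,"dy": 15,"dz": 0,"ax": 0,"ay": 0,"az": 0,"grip": 1},{"dx": 21,"dy": 15,"dz": 0,"ax": 0,"ay": 0,"az": 0,"grip": 1},{"dx": 22,"dy": 24,"dz": 0,"ax": 0,"ay": 0,"az": 0,"grip": 1},{"dx": 0,"dy": 27,"dz": 0,"ax": 0,"ay": 0,"az": 0,"grip": 1},{"dx": 0,"dy": 27,"dz": 0,"ax": 0,"ay": 0,"az": 0,"grip": 1},{"dx": 0,"dy": 23,"dz": 0,"ax": 0,"ay": 0,"az": 0,"grip": 1},{"dx": 0,"dy": 0,"dz": 20,"ax": 0,"ay": 0,"az": 0,"grip": 1},{"dx": 0,"dy": 0,"dz": 20,"ax": 0,"ay": 0,"az": 0,"grip": 1},{"dx": 0,"dy": 0,"dz": 0,"ax": 0,"ay": 0,"az": 0,"grip": 1},{"dx": 0,"dy": 0,"dz": 0,"ax": 0,"ay": 0,"az": 0,"grip": 1},{"dx": 0,"dy": 0,"dz": 0,"ax": 0,"ay": 0,"az": 0,"grip": 1},{"dx": 0,"dy": 0,"dz": 0,"ax": 0,"ay": 0,"az": 0,"grip": 1}])

```text
clock: 26.27
position: [0.6063, 0.0922, 0.2475]
ee_rot: [0.001, 0.655, 0.756, 0.0]
contact_force: [0.0, -0.9, 0.0]
width: 0.0466
gripper_force: 62.0
```

```bash
python3 - <<'E'
from h import *
go(.6052,.093,.0344,8.2)
E
```

```text
turn [ 0.01  0.   -0.01] shift after turn [ 1.  -0.9 58.1] t 26.27 pos [0.6063 0.0922 0.2475] w 0.0466 F [ 0.  -0.9  0. ]
```

jog_arm(plan=[{"dx": 0.5,"dy": -0.5,"dz": 20,"ax": 0,"ay": 0,"az": 0,"grip": 1},{"dx": 0,"dy": 0,"dz": 18,"ax": 0,"ay": 0,"az": 0,"grip": 1},{"dx": 0,"dy": 0,"dz": 10,"ax": 0,"ay": 0,"az": 0,"grip": 1},{"dx": 0,"dy": 0,"dz": 5,"ax": 0,"ay": 0,"az": 0,"grip": 1},{"dx": 0,"dy": 0,"dz": 2,"ax": 0,"ay": 0,"az": 0,"grip": 1},{"dx": 0,"dy": 0,"dz": 0,"ax": 0,"ay": 0,"az": 0,"grip": 1},{"dx": 0,"dy": 0,"dz": 0,"ax": 0,"ay": 0,"az": 0,"grip": 1},{"dx": 0,"dy": 0,"dz": 0,"ax": 0,"ay": 0,"az": 0,"grip": 1}])

```text
clock: 26.93
position: [0.606, 0.0926, 0.1928]
ee_rot: [0.001, 0.655, 0.756, 0.001]
contact_force: [0.2, 0.5, -1.7]
width: 0.0465
gripper_force: 62.0
```

```bash
python3 - <<'E'
from h import *
go(.6052,.093,.0344,8.2)
E
```

```text
turn [ 0.02  0.   -0.01] shift after turn [ 0.5 -0.7  3.4] t 26.93 pos [0.606  0.0926 0.1928] w 0.0465 F [ 0.2  0.5 -1.7]
```

jog_arm(plan=[{"dx": 0,"dy": -0.5,"dz": 1.5,"ax": 0,"ay": 0,"az": 0,"grip": 1},{"dx": 0,"dy": 0,"dz": 1.3,"ax": 0,"ay": 0,"az": 0,"grip": 1},{"dx": 0,"dy": 0,"dz": 0,"ax": 0,"ay": 0,"az": 0,"grip": 1},{"dx": 0,"dy": 0,"dz": 0,"ax": 0,"ay": 0,"az": 0,"grip": 1}])

```text
clock: 27.27
position: [0.6052, 0.0925, 0.1895]
ee_rot: [0.0, 0.655, 0.756, 0.0]
contact_force: [-0.9, -0.8, 3.1]
width: 0.0465
gripper_force: 62.2
```

The blue pod is seated. I'll release and rise, then measure mark 4 and the blue pod.

jog_arm(plan=[{"dx": 0,"dy": 0,"dz": -0.3,"ax": 0,"ay": 0,"az": 0,"grip": 0.3},{"dx": 0,"dy": 0,"dz": 0,"ax": 0,"ay": 0,"az": 0,"grip": 0},{"dx": 0,"dy": 0,"dz": 0,"ax": 0,"ay": 0,"az": 0,"grip": 0},{"dx": 0,"dy": 0,"dz": 0,"ax": 0,"ay": 0,"az": 0,"grip": 0},{"dx": 0,"dy": 0,"dz": 0,"ax": 0,"ay": 0,"az": 0,"grip": 0},{"dx": 0,"dy": 0,"dz": -20,"ax": 0,"ay": 0,"az": 0,"grip": 0},{"dx": 0,"dy": 0,"dz": -30,"ax": 0,"ay": 0,"az": 0,"grip": 0},{"dx": 0,"dy": 0,"dz": -30,"ax": 0,"ay": 0,"az": 0,"grip": 0},{"dx": 0,"dy": 0,"dz": -30,"ax": 0,"ay": 0,"az": 0,"grip": 0},{"dx": 0,"dy": 0,"dz": -20,"ax": 0,"ay": 0,"az": 0,"grip": 0},{"dx": 0,"dy": 0,"dz": 0,"ax": 0,"ay": 0,"az": 0,"grip": 0},{"dx": 0,"dy": 0,"dz": 0,"ax": 0,"ay": 0,"az": 0,"grip": 0},{"dx": 0,"dy": 0,"dz": 0,"ax": 0,"ay": 0,"az": 0,"grip": 0}])

```text
clock: 28.35
position: [0.6045, 0.0925, 0.3183]
ee_rot: [-0.001, 0.655, 0.756, -0.001]
contact_force: [-0.4, 0.1, -1.3]
width: 0.0855
gripper_force: 0.0
```

```bash
python3 - <<'E'
from h import *
d=grab('wrist','w13.png'); cyl(d,'blue',.052)
g=cv2.cvtColor(d['image'],cv2.COLOR_RGB2GRAY)
E=d['extrinsics']
c=E[:3,:3]@[.5922,.1820,.006]+E[:3,3]; q=d['K']@[c[0],-c[1],-c[2]];u,v=(q[:2]/q[2]).round().astype(int);print(u,v)
w=255-g[v-7:v+8,u-7:u+8].astype(float); w=np.clip(w-w.min()-.5*np.ptp(w),0,None)
yy,xx=np.mgrid[v-7:v+8,u-7:u+8]; cc=(w*xx).sum()/w.sum(),(w*yy).sum()/w.sum(); print(cc,np.round(onz(d,*cc,.006),4))
go(.435,-.1645,.165,8.2)
E
```

```text
blue [280.2 217.6  43.5  45.4] world [0.6048 0.0928] tool [0.1 1.3]
280 94
(np.float64(279.7981915330867), np.float64(93.21085080147965)) [0.5917 0.1822 0.006 ]
turn [-0.03 -0.   -0.01] shift after turn [-230.3 -204.3   -2.3] t 28.4 pos [0.6044 0.0925 0.3177] w 0.0852 F [-0.3 -0.1 -0. ]
```

jog_arm(plan=[{"dx": -19,"dy": -17,"dz": 0,"ax": 0,"ay": 0,"az": 0,"grip": 0},{"dx": -19,"dy": -17,"dz": 0,"ax": 0,"ay": 0,"az": 0,"grip": 0},{"dx": -19,"dy": -17,"dz": 0,"ax": 0,"ay": 0,"az": 0,"grip": 0},{"dx": -19,"dy": -17,"dz": 0,"ax": 0,"ay": 0,"az": 0,"grip": 0},{"dx": -19,"dy": -17,"dz": 0,"ax": 0,"ay": 0,"az": 0,"grip": 0},{"dx": -19,"dy": -17,"dz": 0,"ax": 0,"ay": 0,"az": 0,"grip": 0},{"dx": -19,"dy": -17,"dz": 0,"ax": 0,"ay": 0,"az": 0,"grip": 0},{"dx": -19,"dy": -17,"dz": 0,"ax": 0,"ay": 0,"az": 0,"grip": 0},{"dx": -19,"dy": -17,"dz": 0,"ax": 0,"ay": 0,"az": 0,"grip": 0},{"dx": -19,"dy": -17,"dz": 0,"ax": 0,"ay": 0,"az": 0,"grip": 0},{"dx": -19,"dy": -17,"dz": 0,"ax": 0,"ay": 0,"az": 0,"grip": 0},{"dx": -21,"dy": -17,"dz": 0,"ax": 0,"ay": 0,"az": 0,"grip": 0},{"dx": 0,"dy": 0,"dz": 0,"ax": 0,"ay": 0,"az": 0,"grip": 0},{"dx": 0,"dy": 0,"dz": 0,"ax": 0,"ay": 0,"az": 0,"grip": 0},{"dx": 0,"dy": 0,"dz": 0,"ax": 0,"ay": 0,"az": 0,"grip": 0},{"dx": 0,"dy": 0,"dz": 0,"ax": 0,"ay": 0,"az": 0,"grip": 0}])

```text
clock: 29.73
position: [0.4359, -0.1634, 0.3187]
ee_rot: [-0.001, 0.655, 0.756, 0.0]
contact_force: [0.6, -0.0, 0.4]
width: 0.0852
gripper_force: 0.0
```

```bash
python3 - <<'E'
from h import *
go(.435,-.1645,.021,8.2)
d=grab('wrist','w14.png'); cyl(d,'white',.028)
E
```

```text
turn [-0.01 -0.01 -0.  ] shift after turn [ -1.   -1.1 142.7] t 29.73 pos [ 0.4359 -0.1634  0.3187] w 0.0852 F [ 0.6 -0.   0.4]
white [275.7 208.5  31.2  31.5] world [ 0.433  -0.1638] tool [-0.4 -2.9]
```

jog_arm(plan=[{"dx": -0.6,"dy": -2.4,"dz": 20,"ax": 0,"ay": 0,"az": 0,"grip": 0},{"dx": 0,"dy": 0,"dz": 30,"ax": 0,"ay": 0,"az": 0,"grip": 0},{"dx": 0,"dy": 0,"dz": 30,"ax": 0,"ay": 0,"az": 0,"grip": 0},{"dx": 0,"dy": 0,"dz": 30,"ax": 0,"ay": 0,"az": 0,"grip": 0},{"dx": 0,"dy": 0,"dz": 22,"ax": 0,"ay": 0,"az": 0,"grip": 0},{"dx": 0,"dy": 0,"dz": 11,"ax": 0,"ay": 0,"az": 0,"grip": 0},{"dx": 0,"dy": 0,"dz": 0,"ax": 0,"ay": 0,"az": 0,"grip": 0},{"dx": 0,"dy": 0,"dz": 0,"ax": 0,"ay": 0,"az": 0,"grip": 0.5},{"dx": 0,"dy": 0,"dz": 0,"ax": 0,"ay": 0,"az": 0,"grip": 1},{"dx": 0,"dy": 0,"dz": 0,"ax": 0,"ay": 0,"az": 0,"grip": 1},{"dx": 0,"dy": 0,"dz": 0,"ax": 0,"ay": 0,"az": 0,"grip": 1},{"dx": 0,"dy": 0,"dz": 0,"ax": 0,"ay": 0,"az": 0,"grip": 1},{"dx": 0,"dy": 0,"dz": 0,"ax": 0,"ay": 0,"az": 0,"grip": 1},{"dx": 0,"dy": 0,"dz": 0,"ax": 0,"ay": 0,"az": 0,"grip": 1}], grip_force=40)

```text
clock: 30.95
position: [0.4339, -0.1651, 0.1776]
ee_rot: [0.001, 0.655, 0.755, 0.0]
contact_force: [0.3, 1.3, 6.3]
width: 0.0389
gripper_force: 40.0
```

jog_arm(plan=[{"dx": 0,"dy": 0,"dz": 0,"ax": 0,"ay": 0,"az": 0,"grip": 1},{"dx": 0,"dy": 0,"dz": -10,"ax": 0,"ay": 0,"az": 0,"grip": 1},{"dx": 0,"dy": 0,"dz": -25,"ax": 0,"ay": 0,"az": 0,"grip": 1},{"dx": 0,"dy": 0,"dz": -30,"ax": 0,"ay": 0,"az": 0,"grip": 1},{"dx": 0,"dy": 0,"dz": -30,"ax": 0,"ay": 0,"az": 0,"grip": 1},{"dx": 0,"dy": 0,"dz": -25,"ax": 0,"ay": 0,"az": 0,"grip": 1},{"dx": 0,"dy": 0,"dz": 0,"ax": 0,"ay": 0,"az": 0,"grip": 1},{"dx": 0,"dy": 0,"dz": 0,"ax": 0,"ay": 0,"az": 0,"grip": 1},{"dx": 0,"dy": 0,"dz": 0,"ax": 0,"ay": 0,"az": 0,"grip": 1}], grip_force=50)

```text
clock: 31.7
position: [0.4328, -0.1647, 0.296]
ee_rot: [-0.0, 0.655, 0.756, -0.0]
contact_force: [0.0, 0.2, 0.1]
width: 0.0381
gripper_force: 50.3
```

```bash
python3 - <<'E'
from h import *
go(.5919,.182,.10,8.2)
E
```

```text
turn [-0.   -0.   -0.01] shift after turn [320.4 206.9  41. ] t 31.7 pos [ 0.4328 -0.1647  0.296 ] w 0.0381 F [0.  0.2 0.1]
```

jog_arm(plan=[{"dx": 24,"dy": 16,"dz": 0,"ax": 0,"ay": 0,"az": 0,"grip": 1},{"dx": 24,"dy": 16,"dz": 0,"ax": 0,"ay": 0,"az": 0,"grip": 1},{"dx": 24,"dy": 16,"dz": 0,"ax": 0,"ay": 0,"az": 0,"grip": 1},{"dx": 24,"dy": 16,"dz": 0,"ax": 0,"ay": 0,"az": 0,"grip": 1},{"dx": 24,"dy": 16,"dz": 0,"ax": 0,"ay": 0,"az": 0,"grip": 1},{"dx": 24,"dy": 16,"dz": 0,"ax": 0,"ay": 0,"az": 0,"grip": 1},{"dx": 24,"dy": 16,"dz": 0,"ax": 0,"ay": 0,"az": 0,"grip": 1},{"dx": 24,"dy": 16,"dz": 0,"ax": 0,"ay": 0,"az": 0,"grip": 1},{"dx": 24,"dy": 16,"dz": 0,"ax": 0,"ay": 0,"az": 0,"grip": 1},{"dx": 24,"dy": 16,"dz": 0,"ax": 0,"ay": 0,"az": 0,"grip": 1},{"dx": 24,"dy": 16,"dz": 0,"ax": 0,"ay": 0,"az": 0,"grip": 1},{"dx": 24,"dy": 16,"dz": 0,"ax": 0,"ay": 0,"az": 0,"grip": 1},{"dx": 31,"dy": 15,"dz": 0,"ax": 0,"ay": 0,"az": 0,"grip": 1},{"dx": 0,"dy": 0,"dz": 20,"ax": 0,"ay": 0,"az": 0,"grip": 1},{"dx": 0,"dy": 0,"dz": 20,"ax": 0,"ay": 0,"az": 0,"grip": 1},{"dx": 0,"dy": 0,"dz": 10,"ax": 0,"ay": 0,"az": 0,"grip": 1},{"dx": 0,"dy": 0,"dz": 0,"ax": 0,"ay": 0,"az": 0,"grip": 1},{"dx": 0,"dy": 0,"dz": 0,"ax": 0,"ay": 0,"az": 0,"grip": 1},{"dx": 0,"dy": 0,"dz": 0,"ax": 0,"ay": 0,"az": 0,"grip": 1},{"dx": 0,"dy": 0,"dz": 0,"ax": 0,"ay": 0,"az": 0,"grip": 1}])

```text
clock: 33.37
position: [0.5935, 0.1798, 0.2473]
ee_rot: [0.001, 0.655, 0.755, 0.001]
contact_force: [1.1, 0.1, -0.0]
width: 0.0382
gripper_force: 50.4
```

```bash
python3 - <<'E'
from h import *
go(.5919,.1815,.0286,8.2)
E
```

```text
turn [ 0.02  0.   -0.02] shift after turn [ 1.9 -1.4 63.7] t 33.37 pos [0.5935 0.1798 0.2473] w 0.0382 F [ 1.1  0.1 -0. ]
```

jog_arm(plan=[{"dx": 1.4,"dy": -1.2,"dz": 20,"ax": 0,"ay": 0,"az": 0,"grip": 1},{"dx": 0,"dy": 0,"dz": 20,"ax": 0,"ay": 0,"az": 0,"grip": 1},{"dx": 0,"dy": 0,"dz": 13,"ax": 0,"ay": 0,"az": 0,"grip": 1},{"dx": 0,"dy": 0,"dz": 6,"ax": 0,"ay": 0,"az": 0,"grip": 1},{"dx": 0,"dy": 0,"dz": 2,"ax": 0,"ay": 0,"az": 0,"grip": 1},{"dx": 0,"dy": 0,"dz": 0,"ax": 0,"ay": 0,"az": 0,"grip": 1},{"dx": 0,"dy": 0,"dz": 0,"ax": 0,"ay": 0,"az": 0,"grip": 1},{"dx": 0,"dy": 0,"dz": 0,"ax": 0,"ay": 0,"az": 0,"grip": 1}])

```text
clock: 34.03
position: [0.5923, 0.1814, 0.1865]
ee_rot: [0.001, 0.655, 0.756, 0.001]
contact_force: [-0.1, 0.4, -0.1]
width: 0.0382
gripper_force: 50.4
```

```bash
python3 - <<'E'
from h import *
go(.5919,.1815,.0286,8.2)
E
```

```text
turn [ 0.02 -0.   -0.01] shift after turn [ 0.2 -0.3  2.9] t 34.03 pos [0.5923 0.1814 0.1865] w 0.0382 F [-0.1  0.4 -0.1]
```

jog_arm(plan=[{"dx": 0,"dy": -0.2,"dz": 1.3,"ax": 0,"ay": 0,"az": 0,"grip": 1},{"dx": 0,"dy": 0,"dz": 1.2,"ax": 0,"ay": 0,"az": 0,"grip": 1},{"dx": 0,"dy": 0,"dz": 0,"ax": 0,"ay": 0,"az": 0,"grip": 1},{"dx": 0,"dy": 0,"dz": 0,"ax": 0,"ay": 0,"az": 0,"grip": 1}])

```text
clock: 34.37
position: [0.5918, 0.1814, 0.1837]
ee_rot: [0.001, 0.655, 0.756, 0.001]
contact_force: [-0.3, 0.4, 5.8]
width: 0.0378
gripper_force: 51.0
```

jog_arm(plan=[{"dx": 0,"dy": 0,"dz": -0.3,"ax": 0,"ay": 0,"az": 0,"grip": 0.3},{"dx": 0,"dy": 0,"dz": 0,"ax": 0,"ay": 0,"az": 0,"grip": 0},{"dx": 0,"dy": 0,"dz": 0,"ax": 0,"ay": 0,"az": 0,"grip": 0},{"dx": 0,"dy": 0,"dz": 0,"ax": 0,"ay": 0,"az": 0,"grip": 0},{"dx": 0,"dy": 0,"dz": 0,"ax": 0,"ay": 0,"az": 0,"grip": 0},{"dx": 0,"dy": 0,"dz": -20,"ax": 0,"ay": 0,"az": 0,"grip": 0},{"dx": 0,"dy": 0,"dz": -30,"ax": 0,"ay": 0,"az": 0,"grip": 0},{"dx": 0,"dy": 0,"dz": -30,"ax": 0,"ay": 0,"az": 0,"grip": 0},{"dx": 0,"dy": 0,"dz": -30,"ax": 0,"ay": 0,"az": 0,"grip": 0},{"dx": 0,"dy": 0,"dz": -30,"ax": 0,"ay": 0,"az": 0,"grip": 0},{"dx": 0,"dy": -28,"dz": -20,"ax": 0,"ay": 0,"az": 0,"grip": 0},{"dx": 0,"dy": -28,"dz": 0,"ax": 0,"ay": 0,"az": 0,"grip": 0},{"dx": 0,"dy": -28,"dz": 0,"ax": 0,"ay": 0,"az": 0,"grip": 0},{"dx": 0,"dy": -28,"dz": 0,"ax": 0,"ay": 0,"az": 0,"grip": 0},{"dx": 0,"dy": -28,"dz": 0,"ax": 0,"ay": 0,"az": 0,"grip": 0},{"dx": 0,"dy": -28,"dz": 0,"ax": 0,"ay": 0,"az": 0,"grip": 0},{"dx": 0,"dy": -28,"dz": 0,"ax": 0,"ay": 0,"az": 0,"grip": 0},{"dx": 0,"dy": -28,"dz": 0,"ax": 0,"ay": 0,"az": 0,"grip": 0},{"dx": 0,"dy": 0,"dz": 0,"ax": 0,"ay": 0,"az": 0,"grip": 0},{"dx": 0,"dy": 0,"dz": 0,"ax": 0,"ay": 0,"az": 0,"grip": 0}])

```text
clock: 36.03
position: [0.3683, 0.1494, 0.3432]
ee_rot: [0.0, 0.655, 0.756, 0.0]
contact_force: [0.6, -0.7, 0.4]
width: 0.0854
gripper_force: 0.0
```

```bash
python3 - <<'E'
from h import *
a=grab('top');b=grab('scene')
A=cv2.resize(a['image'][125:285,100:460],(795,353),interpolation=cv2.INTER_CUBIC)
B=cv2.resize(b['image'][180:330,130:430],(480,240),interpolation=cv2.INTER_CUBIC)
C=np.zeros((597,795,3),np.uint8);C[:353]=A;C[355:595,:480]=B
cv2.imwrite('pics/fin.png',C[:,:,::-1])
E
```

```text
(no output)
```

View pics/fin.png

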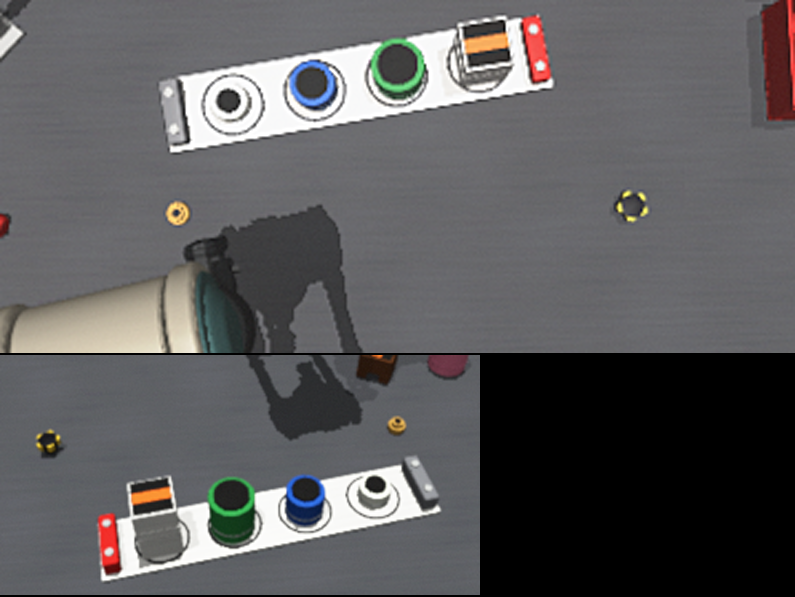

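The final view shows white, blue, green and the square stack running from the grey stop to the red one, all upright and inside their rings. The knob (632,206) and nut (177,213) haven't moved. Handing in.

```bash
python3 -c "
from rig import manip; print(manip.sign_off())"
```

```text
the job is handed in; nothing more can be done
None
```

I handed the job in after about 36 s of robot time: the square pod (top half seated on the base half), green, blue and white pods stand upright on the four marks from the red stop to the grey stop, and the knob and nut were not moved.

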